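Pack the potting caddy

TASK

Pack the plywood caddy for a round of the seedlings: lay the hand fork flat in the undivided steel bin and the scoop flat in the white ceramic dish, both lengthwise, and stand the glass bottle upright in the small cell and the round grey pot upright in the large cell of the divided steel bin. Set the glass bottle down gently, never let it drop. The trowel, the square pot and the squat jar are not needed: leave them standing or lying where they are on the mat.

Things in the scene. Friction and masses are not known exactly. Their poses are not given: they have to be found in the camera images.
- fork: Hand fork to pack: 180 mm long, wooden handle, three straight steel tines; lies on a 3 mm rubber mat. Origin mid-length on its underside, x from handle to tines, z up. Handle x = -89 to +5 mm, 22-24 mm wide, 24 mm high; head x = +32 to +90 mm, 52 mm wide, 9 mm high. About 110 g, balanced near x = -22 mm: grip across the handle there.
- scoop: Red plastic scoop to pack: 155 mm long; lies on the mat. Origin mid-length on its underside, x from handle to mouth, z up. Trough x = -7 to +75 mm, 56 mm wide, 32 mm high, open in front; handle x = -80 to -7 mm, 20 mm wide, its underside 12 mm and top 28 mm above the scoop's underside. About 50 g; grip across the handle near x = -25 mm.
- bottle: Empty green glass bottle with a slim neck and an aluminium twist cap, to be packed: 114 mm tall, body 58 mm in diameter up to 66 mm, narrowing above to a 25 mm neck; cap 29 mm in diameter, its underside at 96 mm. Origin at the centre of its underside, z up. About 180 g. Of the two glass things it is the taller one, with the neck.
- round_pot: Round grey plastic plant pot to be packed, open at the top, empty: 60 mm tall, foot 46 mm in diameter, with an upright rim band 66 mm in diameter over the top 15 mm, wall 3 mm. Origin at the centre of its underside, z up. About 30 g.
- tool_bin: Undivided steel liner bin fixed in the caddy, for the fork: 206 mm along x, 100 mm along y, 34 mm high, walls and floor 3 mm. Origin centre of its underside, 6 mm above the worktop. The two bins and the dish stand side by side, 104 mm apart, in any order; the plywood rim round them is 42 mm above the worktop, 50 mm at the two ends beyond the outer liners.
- divided_bin: Steel liner bin fixed in the caddy, same size and origin as the undivided bin, but split by a 4 mm cross wall as high as the rim into two cells 94 mm wide along y: the small cell for the bottle, x = -100 to -24 mm (centre -62), and the large cell for the round pot, x = -20 to +100 mm (centre +40). Floor inside 3 mm above its underside.
- dish: Oblong white ceramic dish in the caddy (fixed), where the scoop goes: outside 206 mm along x, 100 mm along y, 24 mm high, or 27 mm with its rounded rim; walls and floor 4 to 5 mm. Origin at the centre of its underside, the floor inside about 4 mm above it; the underside is 6 mm above the worktop.
- trowel: Hand trowel, NOT to be packed: same wooden handle and about the same length as the fork, but with a solid pointed steel blade. Lies on the mat. Origin and axes as for the fork.
- square_pot: Square grey plastic pot, NOT to be packed: 58 mm across, 60 mm tall. Stands on the mat. Origin at the centre of its underside.
- jar: Squat green glass jar with a wide aluminium lid, NOT to be packed: 60 mm in diameter, 74 mm tall. Stands on the mat. Origin at the centre of its underside.
Not all that is in view belongs to the job. What is shaped like the round_pot but blue is not meant.

How it is judged:
By the outcome, as a careful person would: the job done as asked, in the order asked, and still so for the second after the job is handed in, with the robot touching nothing.
It also fails if it takes over 120 s, if anything falls off the work surface, if the arm or the gripper's body presses on something with over 40 N, if the wrist force passes 120 N, or if a joint passes its speed limit or range.

ROBOT

A 6-joint arm with a two-finger parallel gripper is mounted at the origin on the work surface. World frame = base frame: x ahead of the robot, y to its left, z up, the work surface at z = 0. Lengths are in mm, angles in rad, forces in N, time in s.
With the tool pointing down it reaches from about 350 to 875 mm from the base axis. Payload 4.2 kg.
Tool frame: the origin (TCP) lies on the centre line of the jaws, within the pads' length; the fingertips stand 22 mm ahead of it and the grasp point (between the pads) lies 3 mm ahead of it (arm.nose_length is the distance from the TCP to the fingertips, in mm); z points along the fingers, x is the direction in which the jaws open and shut, and the axes are right-handed (so a half turn about z gives the same grasp; the last joint's range is limited). The gripper opens to 85 mm and grips with 20 to 120 N. Pads are 22 mm wide; open, the fingers measure 114 mm over their backs; the gripper's body (76 mm by 85 mm) begins 54 mm behind the grasp point. The pads swing forward as they close: fully open they stand 13 mm farther back than shut.
Start: joints at [1.492, 0.385, 0.008, 0, -1.194, -0.259], TCP at [207.1, 589.668, 253.312] pointing down, gripper open.
Joint ranges: [-3.14, 3.14], [-1.21, 2.06], [-1.07, 1.41], [-3.16, 2.05], [-2.99, -0.16], [-3.1, 3.1]. Speed limits (rad/s): [2.79, 2.79, 3.14, 3.14, 3.14, 3.14].

INTERFACE

Orientations are given as a unit quaternion [x, y, z, w].
In Python, from bench import telemetry, get_image, workorder, nets, arm gives the robot as it stands.
- The arm moves only by the tool apply_moves, never from a script. Its argument "steps" is a list of rows, each an object with "hand": the opening, from 0 (shut) to 1 (fully open); "xyz": the shift along the tool's x, y, z in cm, a list of three; "delta_rot": the turn, a rotation vector about the tool's x, y, z in rad, a list of three. In form: [{"hand": hand, "xyz": [x, y, z], "delta_rot": [wx, wy, wz]}, ...]. A call has 1 to 12 rows; each row is the pose to reach, as a shift and turn from the pose commanded when the call began, along the tool's axes at that moment; what a row does not reach only later rows make up. A row lasts 1/12 s, in which the tool goes at most 41.7 mm and 7.16 degrees, less where a joint would pass 70% of its speed; a pose out of reach is approached as far as the arm can. A call with a gripper value outside its range is refused whole. The fingers move at their own pace and stop on an object; the grip force is fixed at half the most. Time passes only in rows, so rows that repeat a pose let the fingers close. It gives the time, the measured TCP pose, the force and the opening at its end, in the units of the state.
- telemetry.read_state(): the state, without advancing time (a new reading comes with each control period).
- get_image(name): name is "scene" or "top" or "wrist"; returns a dict with "frame" (400x640x3 uint8, blue, green, red), "fx", "fy", "cx", "cy" (pixels), "origin" and "orientation" of the camera in the world. Camera axes: x right, y down, z forward; pixel columns grow to the right and rows downward; lengths in mm; the calibration is good to about 2 mm. The wrist camera is an equidistant fisheye: a pixel r from the principal point sees the ray r / f radians off the axis. A picture is of the moment at which its call begins. There is no depth.
- workorder.job_done(): hands the job in, once; it reports no verdict.
Trained networks look in a picture, given as the dict that the camera call returned (one of the last four; its "shot" number tells which), for a name from the list of things; names that differ only in an ending like _2 or _b are one class to them, and where a whole thing is asked for, a point or a joint stands for the part that bears it (a point fixed in the world has none). Each returns a list of dicts, best first, with "confidence" (0 to 1); they miss things now and then, are a little off and sometimes report something else, mostly with a low value. They report only what shows in the picture. A call takes as long as a camera call. They do not tell look-alikes from the thing itself.
- nets.recognise(picture, label): "xyz" ([x, y, z] in mm, in world coordinates, good to about 4 mm: the middle of the surface that is visible of it).
- nets.outline_of(picture, label): "pixels" (400x640 bool, what is visible of it).
- nets.pinpoint(picture, label): "xyz" ([x, y, z] in mm, in world coordinates, good to about 4 mm: a listed point, or the origin of a listed thing).
The state is a dict: "clock": time; "joints": joint angles; "joint_vel": joint speeds; "joint_efforts": joint torques, N m; "position": TCP position; "ee_rot": TCP orientation; "contact_force": force on the tool from outside, world axes, zero at the start; "wrist_torque": the same for the moment, N m; "gripper_width": finger opening in mm.
Only numpy, scipy, OpenCV 4.12 (cv2) and the standard library are available. Lean on these libraries where they do the work, as an engineer would, in place of code of your own. Each camera call takes 0.05 s, during which the arm holds its last target.

## Working session

There is one attempt and no reset: what is moved stays moved. The work goes in short steps, Python scripts to look and compute and a tool call to move; the robot and the scene stay as the last step left them, time stands still between calls to the robot, and variables do not carry over. Pictures are saved under pics/ and viewed, and the job is handed in when it is done.

Besides the shell and the picture viewer there is one more tool, called after "Call:" by a JSON object that holds its "name" and its "arguments". apply_moves: Moves the arm, as the interface text tells. Its arguments: {"type":"object","properties":{"steps":{"type":"array"}},"required":["steps"]}

```bash
ls; mkdir -p pics
python3 - <<'E'
from bench import telemetry, get_image, workorder, nets, arm
import cv2
print(telemetry.read_state())
for n in("scene","top","wrist"):
    p=get_image(n); cv2.imwrite(f"pics/{n}0.png",p["frame"]); print(n,{k:p[k] for k in p if k!="frame"})
E
```

```text
pics
{'clock': 0.0, 'joints': array([ 1.49157541e+00,  3.85572881e-01,  6.63884145e-03, -4.91859883e-04,
       -1.19401591e+00, -2.58561385e-01]), 'joint_vel': array([ 0.0005263 , -0.00050892,  0.00040112,  0.00032626, -0.00057744,
        0.00056184]), 'joint_efforts': array([-8.55871222e-04, -3.92293167e+01,  1.88402599e+01,  4.18611914e+00,
       -4.65885911e-03,  1.26845510e-06]), 'position': array([206.94936504, 589.17801453, 252.21783791]), 'ee_rot': array([-5.78114375e-01,  8.15954998e-01, -6.80038566e-04, -8.65632121e-04]), 'contact_force': array([ 1.13723407,  0.15516811, -0.4700439 ]), 'wrist_torque': array([ 0.01238706,  0.01756269, -0.0505355 ]), 'gripper_width': 85.32987815268147}
scene {'fx': 403.88983077915094, 'fy': 403.88983077915094, 'cx': 321.13759784036694, 'cy': 205.033699357211, 'origin': array([ 969.9534575 , -221.56934044,  721.50457128]), 'orientation': array([ 0.80042299,  0.50630427, -0.17625575, -0.26816587]), 'shot': 1}
top {'fx': 370.52939317390235, 'fy': 370.52939317390235, 'cx': 319.3038356860103, 'cy': 193.1636667910776, 'origin': array([336.9302269 ,  -8.40756796, 906.01601217]), 'orientation': array([-0.69438913,  0.71415884, -0.05627849,  0.06807064]), 'shot': 2}
wrist {'fx': 309.70691628693146, 'fy': 309.70691628693146, 'cx': 318.76522129046185, 'cy': 196.68359229039694, 'origin': array([273.3014223 , 567.15656793, 374.41417494]), 'orientation': array([-0.57237459,  0.8079595 ,  0.11334388, -0.0821093 ]), 'shot': 3}
```

View pics/scene0.png

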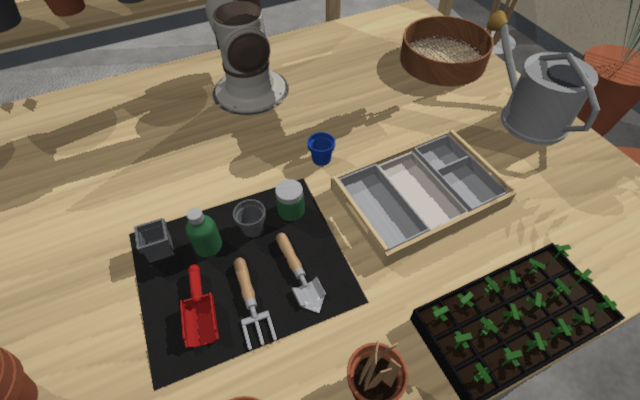

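View pics/top0.png

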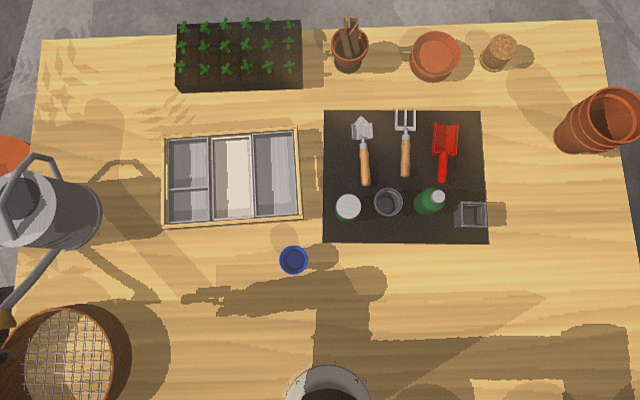

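View pics/wrist0.png

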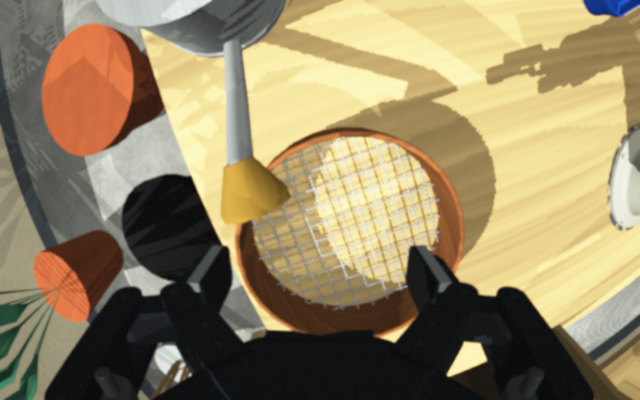

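Top view: on the mat are the trowel (362,150), fork (405,140), scoop (445,150), jar (348,207), grey round pot (388,203), bottle (430,201) and square pot (470,214). In the caddy the divided bin is at (188,180), the dish at (233,177) and the undivided bin at (277,174). A blue pot at (293,260) is a decoy.

```bash
cat > h.py <<'E'
import numpy as np, cv2
from scipy.spatial.transform import Rotation as R
from bench import telemetry, get_image, workorder, nets, arm
def cam(p): return R.from_quat(p["orientation"]).as_matrix(), np.array(p["origin"])
def proj(p,X):
    M,o=cam(p); c=(np.atleast_2d(X)-o)@M
    return np.c_[p["fx"]*c[:,0]/c[:,2]+p["cx"],p["fy"]*c[:,1]/c[:,2]+p["cy"]]
def back(p,uv,z):
    M,o=cam(p); uv=np.atleast_2d(uv).astype(float)
    d=np.c_[(uv[:,0]-p["cx"])/p["fx"],(uv[:,1]-p["cy"])/p["fy"],np.ones(len(uv))]@M.T
    return o+d*((z-o[2])/d[:,2])[:,None]
E
python3 - <<'E'
from h import *
np.set_printoptions(precision=1,suppress=True)
ps=[get_image("top"),get_image("scene")]
for l in "fork scoop bottle round_pot tool_bin divided_bin dish trowel square_pot jar".split():
    for n,p in zip("ts",ps):
        print(n,l,"pin",[(d["xyz"],round(d["confidence"],2)) for d in nets.pinpoint(p,l)][:3],"rec",[(np.array(d["xyz"]),round(d["confidence"],2)) for d in nets.recognise(p,l)][:3])
# outlines
for n,p in zip("ts",ps):
  for l,z in (("fork",8),("scoop",20),("tool_bin",40),("divided_bin",40),("dish",32),("round_pot",60),("bottle",60)):
    o=nets.outline_of(p,l)
    for d in o[:2]:
        v,u=np.nonzero(d["pixels"]); X=back(p,np.c_[u,v],z)[:,:2]
        r=cv2.minAreaRect(X.astype(np.float32)); print(n,l,round(d["confidence"],2),len(u),"px",u.mean(),v.mean(),"rect",np.array(r[0]),np.array(r[1]),r[2])
print(telemetry.read_state()["clock"])
t=ps[0]["frame"]; cv2.imwrite("pics/cropA.png",cv2.resize(t[95:250,150:500],None,fx=2.28,fy=2.28,interpolation=cv2.INTER_CUBIC))
E
```

```text
t fork pin [([618.3, -214.0, 2.2], 0.71), ([427.5, -343.4, 1.4], 0.52)] rec [(array([ 618.7, -211.5,   20.1]), 0.61), (array([536.4, 323.1,   8.1]), 0.28)]
s fork pin [([622.0, -213.9, 5.8], 0.9)] rec [(array([ 638.2, -213.2,   18.4]), 0.8)]
t scoop pin [([588.4, -306.3, 1.7], 0.77)] rec [(array([ 605.1, -305.7,   17.1]), 0.86), (array([ 426.6, -350.5,   38.1]), 0.33)]
s scoop pin [([588.7, -300.4, 2.7], 0.55)] rec [(array([ 609.2, -306.1,   10.7]), 0.81)]
t bottle pin [([463.5, -254.7, 4.4], 0.76)] rec [(array([ 454. , -241.2,   80.9]), 0.98)]
s bottle pin [([465.6, -253.1, 4.2], 0.95)] rec [(array([ 481.3, -253.2,   75. ]), 0.96)]
t round_pot pin [([461.2, -154.9, 1.6], 0.96), ([336.0, 69.8, -5.0], 0.76), ([542.6, 112.2, 4.8], 0.26)] rec [(array([ 464.2, -160.3,   38.9]), 0.72), (array([335.5,  71.4,  31.3]), 0.7), (array([540.5, 326.2,   7.5]), 0.37)]
s round_pot pin [([339.3, 67.1, -0.8], 0.89), ([460.4, -154.5, 5.9], 0.63)] rec [(array([ 449.6, -156.2,   47.3]), 0.94), (array([336.6,  69.2,  39.6]), 0.76)]
t tool_bin pin [([543.7, 112.8, 6.8], 0.9)] rec [(array([543.9, 114.8,   
[... 2478 characters left out ...]
.3] [ 60. 165.] 80.96826934814453
s scoop 0.36 1007 px 290.06156901688183 199.86196623634558 rect [436.3 -55.3] [ 61.8 114.6] 68.72625732421875
s tool_bin 0.61 3584 px 383.90625 206.58175223214286 rect [546.9 112.2] [206.9 101.1] 3.209390878677368
s divided_bin 0.89 3320 px 459.6527108433735 172.59819277108434 rect [538.1 315.3] [208.  110.2] 2.6822619438171387
s dish 0.76 3138 px 423.0442957297642 190.33524537922244 rect [540.3 216.9] [204.6  99.8] 1.9301146268844604
s round_pot 0.66 955 px 250.1717277486911 217.3780104712042 rect [ 474.8 -158.7] [66.8 91.7] 64.44291687011719
s bottle 0.83 1274 px 202.73390894819465 233.8430141287284 rect [ 465.6 -252.8] [129.2  56.3] 4.578579902648926
2.95
```

View pics/cropA.png

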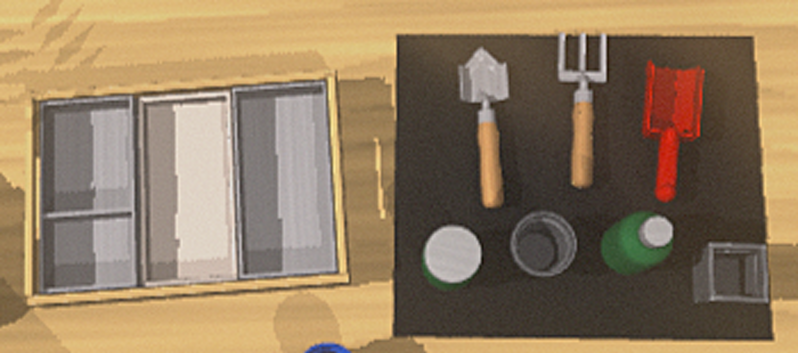

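Crop: the three tined fork is at (582,110) and the solid-bladed trowel at (487,130). The necked bottle is at (638,243) and the wide-lidded jar at (453,254). The round grey pot is at (543,245) and the square one at (738,272). The cross wall of the divided bin at (88,213) puts the small cell on the robot's side. So I take the fork (tines), the necked bottle and the round grey pot (not the blue one).

```bash
cat >> h.py <<'E'
def goto(x,y,z,jawdeg):
    """delta in tool cm / rotvec from measured pose to tcp target, tool straight down, jaw axis angle (world, mod 180)"""
    s=telemetry.read_state(); r=R.from_quat(s["ee_rot"])
    best=None
    for k in (0,180):
        a=np.radians(jawdeg+k); X=np.array([np.cos(a),np.sin(a),0]);Z=np.array([0,0,-1.]);Y=np.cross(Z,X)
        T=R.from_matrix(np.c_[X,Y,Z]); v=(r.inv()*T).as_rotvec()
        if best is None or np.linalg.norm(v)<np.linalg.norm(best): best=v
    d=r.inv().apply(np.array([x,y,z])-s["position"])/10
    print("xyz cm",d.round(2),"rot",best.round(4),"rows",(np.linalg.norm(d)/4.17).round(1),"t",s["clock"],"F",s["contact_force"].round(1))
E
python3 -c "
from h import *
print([a for a in dir(arm) if a[0]!='_'],arm.nose_length)
goto(595,-212.7,230,86.5)"
```

```text
['IKError', 'nose_length'] 22.0
xyz cm [ 62.85 -63.19   2.33] rot [ 0.      0.     -0.2767] rows 21.4 t 2.95 F [0.5 0.6 0.1]
```

Call:
{"name": "apply_moves", "arguments": {"steps": [{"hand": 0.6, "xyz": [62.9, -63.2, 2.3], "delta_rot": [0, 0, -0.2767]}, {"hand": 0.6, "xyz": [62.9, -63.2, 2.3], "delta_rot": [0, 0, -0.2767]}, {"hand": 0.6, "xyz": [62.9, -63.2, 2.3], "delta_rot": [0, 0, -0.2767]}, {"hand": 0.6, "xyz": [62.9, -63.2, 2.3], "delta_rot": [0, 0, -0.2767]}, {"hand": 0.6, "xyz": [62.9, -63.2, 2.3], "delta_rot": [0, 0, -0.2767]}, {"hand": 0.6, "xyz": [62.9, -63.2, 2.3], "delta_rot": [0, 0, -0.2767]}, {"hand": 0.6, "xyz": [62.9, -63.2, 2.3], "delta_rot": [0, 0, -0.2767]}, {"hand": 0.6, "xyz": [62.9, -63.2, 2.3], "delta_rot": [0, 0, -0.2767]}, {"hand": 0.6, "xyz": [62.9, -63.2, 2.3], "delta_rot": [0, 0, -0.2767]}, {"hand": 0.6, "xyz": [62.9, -63.2, 2.3], "delta_rot": [0, 0, -0.2767]}, {"hand": 0.6, "xyz": [62.9, -63.2, 2.3], "delta_rot": [0, 0, -0.2767]}, {"hand": 0.6, "xyz": [62.9, -63.2, 2.3], "delta_rot": [0, 0, -0.2767]}]}}

```text
clock: 3.95
position: [424.9, 137.7, 240.9]
ee_rot: [-0.685, 0.728, -0.0, 0.001]
contact_force: [1.3, 0.8, 0.4]
gripper_width: 51.7
```

```bash
python3 -c "
from h import *
goto(595,-212.7,230,86.5)"
```

```text
xyz cm [ 33.95 -19.09   1.09] rot [-0.0011  0.0009  0.0007] rows 9.3 t 3.95 F [1.3 0.8 0.4]
```

Call:
{"name": "apply_moves", "arguments": {"steps": [{"hand": 0.6, "xyz": [33.5, -19.0, 1.1], "delta_rot": [0, 0, 0]}, {"hand": 0.6, "xyz": [33.5, -19.0, 1.1], "delta_rot": [0, 0, 0]}, {"hand": 0.6, "xyz": [33.5, -19.0, 1.1], "delta_rot": [0, 0, 0]}, {"hand": 0.6, "xyz": [33.5, -19.0, 1.1], "delta_rot": [0, 0, 0]}, {"hand": 0.6, "xyz": [33.5, -19.0, 1.1], "delta_rot": [0, 0, 0]}, {"hand": 0.6, "xyz": [33.5, -19.0, 1.1], "delta_rot": [0, 0, 0]}, {"hand": 0.6, "xyz": [33.5, -19.0, 1.1], "delta_rot": [0, 0, 0]}, {"hand": 0.6, "xyz": [33.5, -19.0, 1.1], "delta_rot": [0, 0, 0]}, {"hand": 0.6, "xyz": [33.5, -19.0, 1.1], "delta_rot": [0, 0, 0]}, {"hand": 0.6, "xyz": [33.5, -19.0, 1.1], "delta_rot": [0, 0, 0]}, {"hand": 0.6, "xyz": [33.5, -19.0, 1.1], "delta_rot": [0, 0, 0]}]}}

```text
clock: 4.87
position: [594.3, -209.2, 228.1]
ee_rot: [-0.684, 0.73, 0.0, -0.001]
contact_force: [-0.7, -0.0, 0.3]
gripper_width: 51.3
```

```bash
cat >> h.py <<'E'
def fback(p,uv,z):
    M,o=cam(p); uv=np.atleast_2d(uv).astype(float)
    d=np.c_[(uv[:,0]-p["cx"])/p["fx"],(uv[:,1]-p["cy"])/p["fy"]]; r=np.linalg.norm(d,axis=1)
    c=np.c_[d*(np.sin(r)/np.maximum(r,1e-9))[:,None],np.cos(r)]@M.T
    return o+c*((z-o[2])/c[:,2])[:,None]
def fproj(p,X):
    M,o=cam(p); c=(np.atleast_2d(X)-o)@M; rh=np.hypot(c[:,0],c[:,1]); th=np.arctan2(rh,c[:,2])
    return np.c_[p["fx"]*th*c[:,0]/rh+p["cx"],p["fy"]*th*c[:,1]/rh+p["cy"]]
E
python3 - <<'E'
from h import *
np.set_printoptions(precision=1,suppress=True)
p=get_image("wrist"); cv2.imwrite("pics/w1.png",p["frame"])
for l in ("fork","scoop"):
    print(l,[(d["xyz"],d["confidence"]) for d in nets.pinpoint(p,l)][:2])
    for d in nets.outline_of(p,l)[:1]:
        v,u=np.nonzero(d["pixels"])
        X=fback(p,np.c_[u,v],15)[:,:2]; r=cv2.minAreaRect(X.astype(np.float32)); print(d["confidence"],np.array(r[0]),np.array(r[1]),r[2])
# handle by wood colour near fork
goto(595,-212.7,230,86.5); print(telemetry.read_state()["position"])
E
```

```text
fork [([619.3, -216.7, 5.4], 0.91)]
0.74 [ 616.9 -214.3] [ 50.4 180.6] 86.58875274658203
scoop [([588.0, -302.0, 2.6], 0.68), ([429.1, -345.2, 1.7], 0.65)]
0.78 [ 584.1 -306.8] [ 64.7 161.4] 81.32483673095703
xyz cm [ 0.8 -0.2 -0. ] rot [-0.  0.  0.] rows 0.2 t 5.1167 F [ 0.5  0.7 -0.1]
[ 593.4 -205.1  229.9]
```

View pics/w1.png

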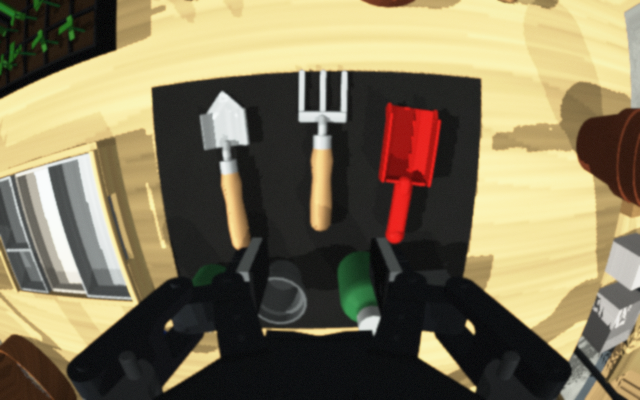

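Run:
```python
from h import *
np.set_printoptions(precision=1,suppress=True)
for cn,fb in (("wrist",fback),("top",back),("scene",back)):
    p=get_image(cn)
    hsv=cv2.cvtColor(p["frame"],cv2.COLOR_BGR2HSV)
    m=((hsv[...,1]>70)&(hsv[...,0]>5)&(hsv[...,0]<25)&(hsv[...,2]>80))
    d=nets.outline_of(p,"fork")[0]; print(cn,d["confidence"])
    v,u=np.nonzero(m&cv2.dilate(d["pixels"].astype(np.uint8),np.ones((3,3))).astype(bool)); X=fb(p,np.c_[u,v],17)[:,:2]
    r=cv2.minAreaRect(X.astype(np.float32)); c=X.mean(0); w,V=np.linalg.eigh(np.cov(X.T)); print("handle",c,np.array(r[0]),np.array(r[1]),r[2],"axis",np.degrees(np.arctan2(*(V[::-1,1]*np.sign(V[0,1])))))
goto(595,-212.7,28,86.5)
```

```text
wrist 0.98
handle [ 576.5 -209.4] [ 617.6 -216. ] [ 29.1 182.1] 80.54795837402344 axis -5.376108724639875
top 0.85
handle [ 582.2 -211.1] [ 577.6 -210.7] [22.2 92.2] 86.2877426147461 axis -1.0153593477866703
scene 0.71
handle [ 575.7 -209.9] [ 620.6 -213.7] [ 23.8 185.2] 85.16165161132812 axis -4.935575700106781
xyz cm [ 0.7 -0.2 20.2] rot [-0.  0.  0.] rows 4.8 t 5.4167 F [-0.4  0.8 -0.4]
```

Call:
{"name": "apply_moves", "arguments": {"steps": [{"hand": 0.6, "xyz": [0.6, -0.2, 4], "delta_rot": [0, 0, 0]}, {"hand": 0.6, "xyz": [0.6, -0.2, 8], "delta_rot": [0, 0, 0]}, {"hand": 0.6, "xyz": [0.6, -0.2, 12], "delta_rot": [0, 0, 0]}, {"hand": 0.6, "xyz": [0.6, -0.2, 15], "delta_rot": [0, 0, 0]}, {"hand": 0.6, "xyz": [0.6, -0.2, 17], "delta_rot": [0, 0, 0]}, {"hand": 0.6, "xyz": [0.6, -0.2, 18.5], "delta_rot": [0, 0, 0]}, {"hand": 0.6, "xyz": [0.6, -0.2, 19.5], "delta_rot": [0, 0, 0]}, {"hand": 0.6, "xyz": [0.6, -0.2, 20.0], "delta_rot": [0, 0, 0]}, {"hand": 0.6, "xyz": [0.6, -0.2, 20.0], "delta_rot": [0, 0, 0]}, {"hand": 0.6, "xyz": [0.6, -0.2, 20.0], "delta_rot": [0, 0, 0]}]}}

```text
clock: 6.25
position: [596.0, -212.6, 30.3]
ee_rot: [-0.685, 0.728, -0.001, 0.0]
contact_force: [1.2, -1.4, 0.1]
gripper_width: 50.7
```

Run:
```python
from h import *
p=get_image("wrist"); cv2.imwrite("pics/w2.png",p["frame"])
p=get_image("scene"); cv2.imwrite("pics/s2.png",cv2.resize(p["frame"][150:390,120:400],None,fx=2.3,fy=2.3))
goto(595,-211.5,29,86.5)
```

```text
xyz cm [-0.1   0.14  0.19] rot [-0.0028 -0.0003  0.0003] rows 0.1 t 6.35 F [ 0.1 -0.5  0. ]
```

View pics/w2.png

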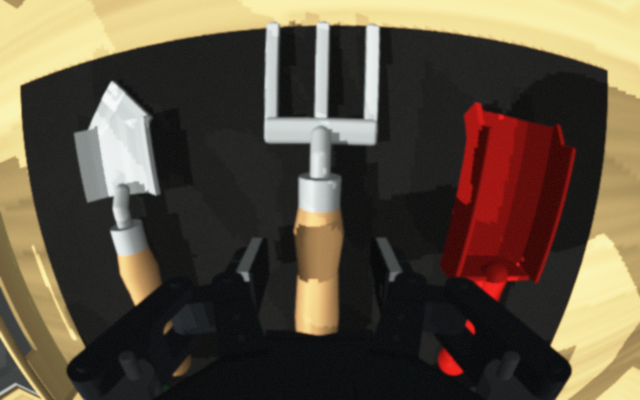

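View pics/s2.png

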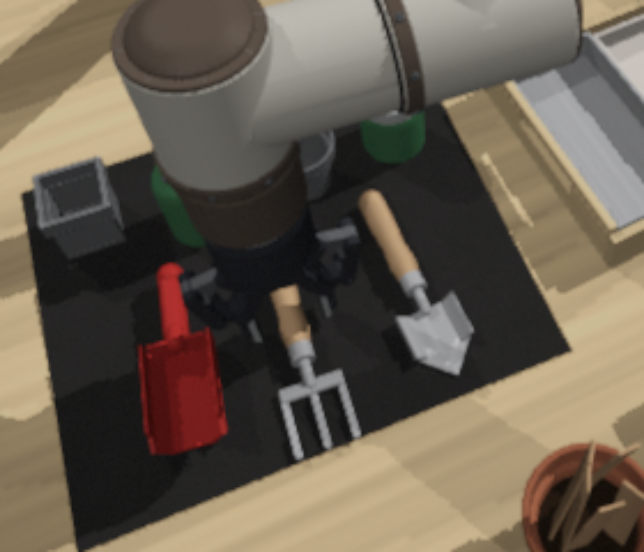

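The wrist view shows the fork handle at (318,260) centred between the pads at (252,270) and (388,270), and nothing else is touched. Closing.

Call:
{"name": "apply_moves", "arguments": {"steps": [{"hand": 0, "xyz": [0, 0.1, 0.1], "delta_rot": [0, 0, 0]}, {"hand": 0, "xyz": [0, 0.1, 0.1], "delta_rot": [0, 0, 0]}, {"hand": 0, "xyz": [0, 0.1, 0.1], "delta_rot": [0, 0, 0]}, {"hand": 0, "xyz": [0, 0.1, 0.1], "delta_rot": [0, 0, 0]}, {"hand": 0, "xyz": [0, 0.1, 0.1], "delta_rot": [0, 0, 0]}, {"hand": 0, "xyz": [0, 0.1, 0.1], "delta_rot": [0, 0, 0]}, {"hand": 0, "xyz": [0, 0.1, 0.1], "delta_rot": [0, 0, 0]}]}}

```text
clock: 6.93
position: [594.8, -212.5, 29.4]
ee_rot: [-0.685, 0.728, -0.001, 0.0]
contact_force: [-0.7, 1.2, 5.1]
gripper_width: 20.5
```

Run:
```python
from h import *
goto(595,-211.5,29,86.5); print(telemetry.read_state()["position"])
```

```text
xyz cm [-0.1  -0.01  0.04] rot [-0.0013 -0.0003  0.0002] rows 0.0 t 6.9333 F [-0.7  1.2  5.1]
[ 594.82948401 -212.50988424   29.35956938]
```

Call:
{"name": "apply_moves", "arguments": {"steps": [{"hand": 0, "xyz": [0, 0, -1], "delta_rot": [0, 0, 0]}, {"hand": 0, "xyz": [0, 0, -3], "delta_rot": [0, 0, 0]}, {"hand": 0, "xyz": [0, 0, -6], "delta_rot": [0, 0, 0]}, {"hand": 0, "xyz": [0, 0, -9], "delta_rot": [0, 0, 0]}, {"hand": 0, "xyz": [0, 0, -11], "delta_rot": [0, 0, 0]}, {"hand": 0, "xyz": [0, 0, -12], "delta_rot": [0, 0, 0]}, {"hand": 0, "xyz": [0, 0, -12], "delta_rot": [0, 0, 0]}]}}

```text
clock: 7.52
position: [595.4, -212.6, 151.1]
ee_rot: [-0.685, 0.728, -0.002, 0.002]
contact_force: [-0.1, 0.3, -1.7]
gripper_width: 20.9
```

Run:
```python
from h import *
p=get_image("wrist"); cv2.imwrite("pics/w3.png",p["frame"])
goto(522.5,109,150,92.7); print(telemetry.read_state()["gripper_width"])
```

```text
xyz cm [-31.63   9.13  -0.11] rot [-0.0012  0.0004 -0.1086] rows 7.9 t 7.5667 F [-0.5  0.1 -1.5]
20.617781040733433
```

View pics/w3.png

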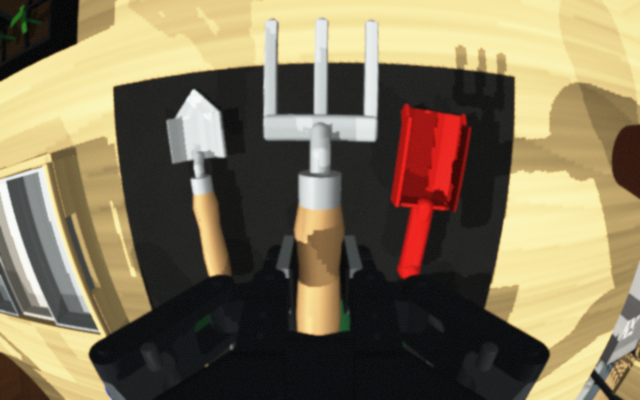

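The fork hangs level in the jaws, tines at (320,75), same place as at the grasp. Now over the tool bin.

Call:
{"name": "apply_moves", "arguments": {"steps": [{"hand": 0, "xyz": [-2, 0.6, 0], "delta_rot": [0, 0, -0.05]}, {"hand": 0, "xyz": [-6, 1.7, 0], "delta_rot": [0, 0, -0.1086]}, {"hand": 0, "xyz": [-10, 2.9, 0], "delta_rot": [0, 0, -0.1086]}, {"hand": 0, "xyz": [-14, 4.0, 0], "delta_rot": [0, 0, -0.1086]}, {"hand": 0, "xyz": [-18, 5.2, 0], "delta_rot": [0, 0, -0.1086]}, {"hand": 0, "xyz": [-22, 6.4, 0], "delta_rot": [0, 0, -0.1086]}, {"hand": 0, "xyz": [-26, 7.5, 0], "delta_rot": [0, 0, -0.1086]}, {"hand": 0, "xyz": [-29, 8.4, 0], "delta_rot": [0, 0, -0.1086]}, {"hand": 0, "xyz": [-31, 8.9, 0], "delta_rot": [0, 0, -0.1086]}, {"hand": 0, "xyz": [-31.6, 9.1, 0], "delta_rot": [0, 0, -0.1086]}, {"hand": 0, "xyz": [-31.6, 9.1, 0], "delta_rot": [0, 0, -0.1086]}]}}

```text
clock: 8.48
position: [521.4, 109.5, 146.6]
ee_rot: [0.725, -0.689, -0.001, 0.002]
contact_force: [-0.3, -0.0, -1.7]
gripper_width: 20.7
```

Run:
```python
from h import *
np.set_printoptions(precision=1,suppress=True)
p=get_image("wrist"); f=p["frame"].copy()
def corners(c,yaw):
    a=np.radians(yaw);A=np.array([np.cos(a),np.sin(a)]);B=np.array([-A[1],A[0]])
    return np.array([[*(np.array(c)+s*103*A+t*50*B),40] for s,t in((1,1),(1,-1),(-1,-1),(-1,1))])
for c in ((545,110),(541,213.5),(536.5,317)):
    q=fproj(p,corners(c,2.7)); 
    for i in range(4): cv2.line(f,tuple(map(int,q[i])),tuple(map(int,q[(i+1)%4])),(0,255,255),1)
cv2.imwrite("pics/w4.png",f)
for l in ("tool_bin","dish","divided_bin","fork"):
    print(l,[(d["xyz"],round(d["confidence"],2)) for d in nets.pinpoint(p,l)][:2])
p=get_image("top"); f=p["frame"].copy()
for c,z in (((545,110),40),((541,213.5),33),((536.5,317),40)):
    X=corners(c,2.7);X[:,2]=z;q=proj(p,X)
    for i in range(4): cv2.line(f,tuple((q[i]*1).astype(int)),tuple(q[(i+1)%4].astype(int)),(0,255,255),1)
cv2.imwrite("pics/t4.png",cv2.resize(f[110:240,150:350],None,fx=4,fy=4,interpolation=cv2.INTER_CUBIC))
goto(522.5,109,150,92.7)
```

```text
tool_bin [([542.8, 111.3, 3.2], 0.66)]
dish [([542.8, 219.4, 8.1], 0.67)]
divided_bin [([533.3, 317.6, 6.7], 0.77)]
fork [([549.0, 109.5, 120.2], 0.81)]
xyz cm [-0.2  0.  -0.2] rot [ 0. -0. -0.] rows 0.1 t 8.7833 F [-1.  -0.2 -1.4]
```

View pics/w4.png

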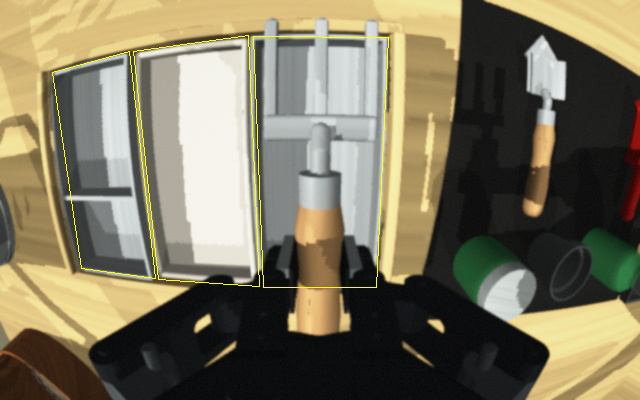

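View pics/t4.png

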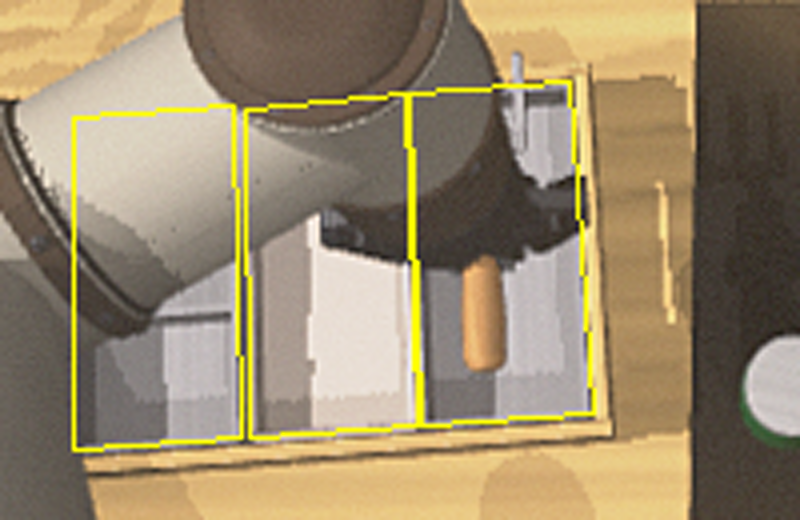

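Wrist overlay: the predicted bin outlines sit on the real ones to about 2 mm. The fork is centred in the tool bin, with the tines at (320,25) and the bin edge at (320,38), where parallax accounts for the gap. Lowering it.

Call:
{"name": "apply_moves", "arguments": {"steps": [{"hand": 0, "xyz": [-0.1, 0, 3], "delta_rot": [0, 0, 0]}, {"hand": 0, "xyz": [-0.1, 0, 6], "delta_rot": [0, 0, 0]}, {"hand": 0, "xyz": [-0.1, 0, 8], "delta_rot": [0, 0, 0]}, {"hand": 0, "xyz": [-0.1, 0, 9.2], "delta_rot": [0, 0, 0]}, {"hand": 0, "xyz": [-0.1, 0, 10], "delta_rot": [0, 0, 0]}, {"hand": 0, "xyz": [-0.1, 0, 10.6], "delta_rot": [0, 0, 0]}, {"hand": 0, "xyz": [-0.1, 0, 10.9], "delta_rot": [0, 0, 0]}, {"hand": 0, "xyz": [-0.1, 0, 10.9], "delta_rot": [0, 0, 0]}, {"hand": 0, "xyz": [-0.1, 0, 10.9], "delta_rot": [0, 0, 0]}]}}

```text
clock: 9.53
position: [523.3, 109.6, 40.1]
ee_rot: [0.724, -0.69, 0.0, -0.001]
contact_force: [0.3, -1.3, -1.4]
gripper_width: 20.6
```

Run:
```python
from h import *
p=get_image("wrist"); cv2.imwrite("pics/w5.png",p["frame"])
goto(522.5,109,36,92.7)
```

```text
xyz cm [0.07 0.09 0.43] rot [-0.0017  0.0007  0.0004] rows 0.1 t 9.5833 F [-0.1 -0.3 -0.4]
```

View pics/w5.png

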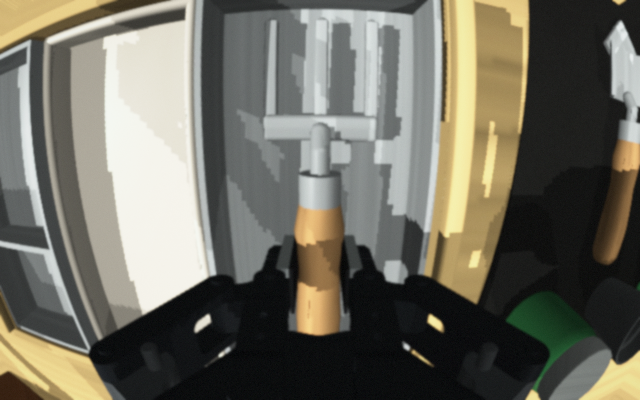

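The fork is inside the bin: tine tips at (322,20), end wall at (322,10), side walls at x=205 and 435. Lower the last 4 mm and release.

Call:
{"name": "apply_moves", "arguments": {"steps": [{"hand": 0, "xyz": [0, 0.1, 0.2], "delta_rot": [0, 0, 0]}, {"hand": 0, "xyz": [0, 0.2, 0.35], "delta_rot": [0, 0, 0]}, {"hand": 0, "xyz": [0, 0.2, 0.4], "delta_rot": [0, 0, 0]}, {"hand": 0, "xyz": [0, 0.2, 0.4], "delta_rot": [0, 0, 0]}, {"hand": 0.45, "xyz": [0, 0.2, 0.4], "delta_rot": [0, 0, 0]}, {"hand": 0.45, "xyz": [0, 0.2, 0.4], "delta_rot": [0, 0, 0]}, {"hand": 0.45, "xyz": [0, 0.2, 0.4], "delta_rot": [0, 0, 0]}, {"hand": 0.45, "xyz": [0, 0.2, 0.4], "delta_rot": [0, 0, 0]}, {"hand": 0.45, "xyz": [0, 0.2, -2], "delta_rot": [0, 0, 0]}, {"hand": 0.45, "xyz": [0, 0.2, -5], "delta_rot": [0, 0, 0]}, {"hand": 0.45, "xyz": [0, 0.2, -9], "delta_rot": [0, 0, 0]}, {"hand": 0.45, "xyz": [0, 0.2, -12], "delta_rot": [0, 0, 0]}]}}

```text
clock: 10.58
position: [521.2, 109.5, 162.1]
ee_rot: [0.724, -0.69, 0.001, -0.001]
contact_force: [1.2, 0.9, 0.5]
gripper_width: 38.4
```

Run:
```python
from h import *
p=get_image("wrist"); cv2.imwrite("pics/w6.png",p["frame"])
a=np.radians(-9); print(586-25*np.cos(a),-304.5-25*np.sin(a)); goto(561.5,-301,160,81)
```

```text
561.3077914851216 -300.5891383739942
xyz cm [41.31 -1.62  0.7 ] rot [-0.0132  0.0051  0.2067] rows 9.9 t 10.6333 F [2.1 1.8 4.5]
```

View pics/w6.png

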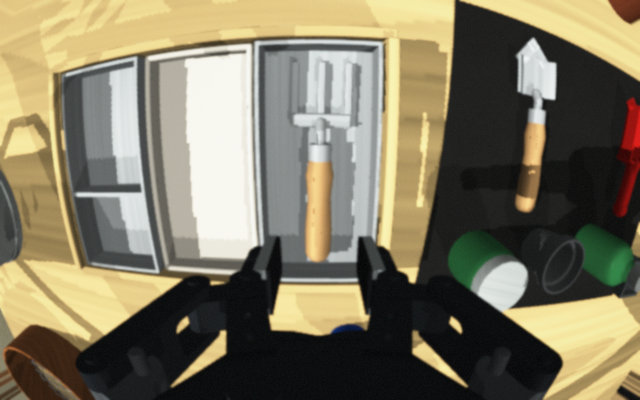

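The fork lies flat and lengthwise inside the tool bin (tines (322,80), handle end (318,258)). Next the scoop.

Call:
{"name": "apply_moves", "arguments": {"steps": [{"hand": 0.55, "xyz": [4, 0, 0], "delta_rot": [0, 0, 0.1]}, {"hand": 0.55, "xyz": [8, 0, 0], "delta_rot": [0, 0, 0.2067]}, {"hand": 0.55, "xyz": [12, -0.4, 0], "delta_rot": [0, 0, 0.2067]}, {"hand": 0.55, "xyz": [16, -0.6, 0], "delta_rot": [0, 0, 0.2067]}, {"hand": 0.55, "xyz": [20, -0.8, 0], "delta_rot": [0, 0, 0.2067]}, {"hand": 0.55, "xyz": [24, -1, 0], "delta_rot": [0, 0, 0.2067]}, {"hand": 0.55, "xyz": [28, -1.2, 0], "delta_rot": [0, 0, 0.2067]}, {"hand": 0.55, "xyz": [32, -1.4, 0], "delta_rot": [0, 0, 0.2067]}, {"hand": 0.55, "xyz": [36, -1.6, 0], "delta_rot": [0, 0, 0.2067]}, {"hand": 0.55, "xyz": [40, -1.6, 0], "delta_rot": [0, 0, 0.2067]}, {"hand": 0.55, "xyz": [41.3, -1.6, 0], "delta_rot": [0, 0, 0.2067]}, {"hand": 0.55, "xyz": [41.3, -1.6, 0], "delta_rot": [0, 0, 0.2067]}]}}

```text
clock: 11.63
position: [555.8, -305.6, 158.5]
ee_rot: [-0.647, 0.763, 0.0, -0.0]
contact_force: [0.3, 0.6, -0.1]
gripper_width: 47.0
```

Run:
```python
from h import *
np.set_printoptions(precision=1,suppress=True)
p=get_image("wrist"); cv2.imwrite("pics/w7.png",p["frame"])
for cn,fb in (("wrist",fback),("top",back)):
    p=p if cn=="wrist" else get_image(cn)
    hsv=cv2.cvtColor(p["frame"],cv2.COLOR_BGR2HSV)
    m=((hsv[...,1]>170)&((hsv[...,0]<4)|(hsv[...,0]>175))&(hsv[...,2]>50)).astype(np.uint8)
    n,L,st,_=cv2.connectedComponentsWithStats(m)
    d=nets.outline_of(p,"scoop")
    print(cn,[(x["xyz"],x["confidence"]) for x in nets.pinpoint(p,"scoop")][:1])
    i=1+np.argmax(st[1:,4]); v,u=np.nonzero(L==i); X=fb(p,np.c_[u,v],23)[:,:2]
    h=X[X[:,0]<573]; w,V=np.linalg.eigh(np.cov(h.T))
    print(st[i],"handle mean",h.mean(0),"xmin",X[:,0].min(),"axis",np.degrees(np.arctan2(V[1,1],V[0,1])), cv2.minAreaRect(X.astype(np.float32)))
goto(561.5,-301,33,81); print(telemetry.read_state()["position"])
```

```text
wrist [([587.8, -303.1, 4.3], 0.69)]
[ 272   64   75  182 9170] handle mean [ 542.1 -295.2] xmin 506.9645815653788 axis 170.41672271900288 ((586.148193359375, -302.0449523925781), (60.93635559082031, 159.44520568847656), 81.07573699951172)
top []Traceback (most recent call last):
  File "<stdin>", line 11, in <module>
    return _wrapfunc(a, 'argmax', axis=axis, out=out, **kwds)
    return bound(*args, **kwds)
ValueError: attempt to get argmax of an empty sequence
```

View pics/w7.png

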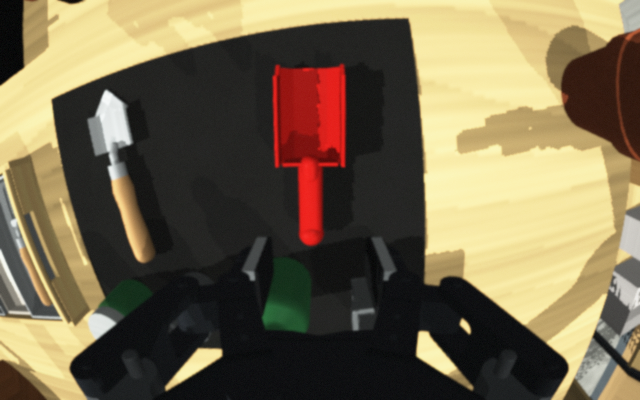

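Run:
```python
from h import *
goto(561.5,-299,33,81); print(telemetry.read_state()["position"])
```

```text
xyz cm [-0.26 -0.46 12.66] rot [-0.0001  0.0001 -0.0001] rows 3.0 t 11.9333 F [-0.9  0.6  0.1]
[ 556.51110601 -300.89488268  159.63542184]
```

Call:
{"name": "apply_moves", "arguments": {"steps": [{"hand": 0.55, "xyz": [-0.2, -0.5, 3], "delta_rot": [0, 0, 0]}, {"hand": 0.55, "xyz": [-0.2, -0.5, 6], "delta_rot": [0, 0, 0]}, {"hand": 0.55, "xyz": [-0.2, -0.5, 9], "delta_rot": [0, 0, 0]}, {"hand": 0.55, "xyz": [-0.2, -0.5, 11], "delta_rot": [0, 0, 0]}, {"hand": 0.55, "xyz": [-0.2, -0.5, 12], "delta_rot": [0, 0, 0]}, {"hand": 0.55, "xyz": [-0.2, -0.5, 12.5], "delta_rot": [0, 0, 0]}, {"hand": 0.55, "xyz": [-0.2, -0.5, 12.5], "delta_rot": [0, 0, 0]}, {"hand": 0.55, "xyz": [-0.2, -0.5, 12.5], "delta_rot": [0, 0, 0]}]}}

```text
clock: 12.6
position: [562.6, -301.1, 35.7]
ee_rot: [-0.649, 0.761, -0.001, 0.001]
contact_force: [0.3, 0.2, 0.6]
gripper_width: 46.9
```

Run:
```python
from h import *
p=get_image("wrist"); cv2.imwrite("pics/w8.png",p["frame"])
goto(561.5,-299,33,81); print(telemetry.read_state()["position"])
```

```text
xyz cm [-0.2   0.17  0.31] rot [-0.0031 -0.0006 -0.0013] rows 0.1 t 12.65 F [-0.1  0.1  0.4]
[ 562.83982449 -301.26515126   36.14983094]
```

View pics/w8.png

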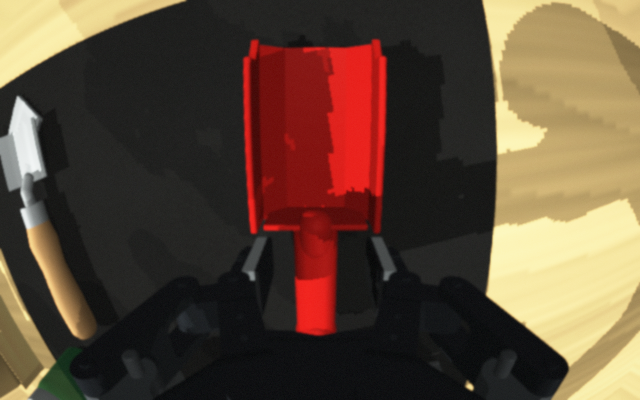

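The handle at (317,280) is centred between the pads, just behind the trough. Back off 4 mm and close.

Call:
{"name": "apply_moves", "arguments": {"steps": [{"hand": 0.55, "xyz": [0, 0.4, 0.2], "delta_rot": [0, 0, 0]}, {"hand": 0.55, "xyz": [0, 0.4, 0.3], "delta_rot": [0, 0, 0]}, {"hand": 0, "xyz": [0, 0.4, 0.3], "delta_rot": [0, 0, 0]}, {"hand": 0, "xyz": [0, 0.4, 0.3], "delta_rot": [0, 0, 0]}, {"hand": 0, "xyz": [0, 0.4, 0.3], "delta_rot": [0, 0, 0]}, {"hand": 0, "xyz": [0, 0.4, 0.3], "delta_rot": [0, 0, 0]}, {"hand": 0, "xyz": [0, 0.4, 0.3], "delta_rot": [0, 0, 0]}, {"hand": 0, "xyz": [0, 0.4, 0.3], "delta_rot": [0, 0, 0]}, {"hand": 0, "xyz": [0, 0.4, 0.3], "delta_rot": [0, 0, 0]}]}}

```text
clock: 13.4
position: [557.8, -300.7, 31.8]
ee_rot: [-0.649, 0.761, -0.0, 0.0]
contact_force: [-0.3, 0.5, 3.6]
gripper_width: 19.0
```

Call:
{"name": "apply_moves", "arguments": {"steps": [{"hand": 0, "xyz": [0, 0, -1], "delta_rot": [0, 0, 0]}, {"hand": 0, "xyz": [0, 0, -3], "delta_rot": [0, 0, 0]}, {"hand": 0, "xyz": [0, 0, -6], "delta_rot": [0, 0, 0]}, {"hand": 0, "xyz": [0, 0, -9], "delta_rot": [0, 0, 0]}, {"hand": 0, "xyz": [0, 0, -11], "delta_rot": [0, 0, 0]}, {"hand": 0, "xyz": [0, 0, -12], "delta_rot": [0, 0, 0]}, {"hand": 0, "xyz": [0, 0, -12], "delta_rot": [0, 0, 0]}]}}

```text
clock: 13.98
position: [558.9, -300.9, 154.3]
ee_rot: [-0.649, 0.761, -0.002, 0.001]
contact_force: [0.2, 0.7, -1.0]
gripper_width: 18.6
```

Run:
```python
from h import *
p=get_image("wrist"); cv2.imwrite("pics/w9.png",p["frame"])
s=telemetry.read_state();print(s["position"],s["gripper_width"])
goto(514,212.3,155,92.7)
```

```text
[ 557.77588294 -300.40644334  152.04617624] 18.77984529325901
xyz cm [-49.92  12.46  -0.3 ] rot [-1.700e-03  2.000e-04 -2.066e-01] rows 12.3 t 14.0333 F [ 0.2 -0.1 -1.5]
```

View pics/w9.png

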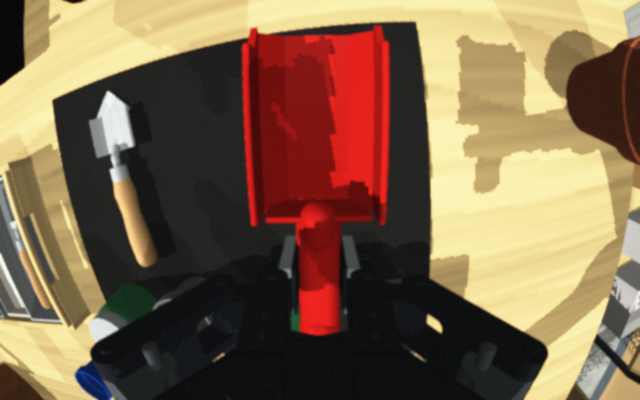

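The scoop is held level by its handle (mouth (318,35)). Moving to the dish.

Call:
{"name": "apply_moves", "arguments": {"steps": [{"hand": 0, "xyz": [-2, 0.5, 0], "delta_rot": [0, 0, -0.1]}, {"hand": 0, "xyz": [-6, 1.5, 0], "delta_rot": [0, 0, -0.2066]}, {"hand": 0, "xyz": [-10, 2.5, 0], "delta_rot": [0, 0, -0.2066]}, {"hand": 0, "xyz": [-14, 3.5, 0], "delta_rot": [0, 0, -0.2066]}, {"hand": 0, "xyz": [-18, 4.5, 0], "delta_rot": [0, 0, -0.2066]}, {"hand": 0, "xyz": [-22, 5.5, 0], "delta_rot": [0, 0, -0.2066]}, {"hand": 0, "xyz": [-26, 6.5, 0], "delta_rot": [0, 0, -0.2066]}, {"hand": 0, "xyz": [-30, 7.5, 0], "delta_rot": [0, 0, -0.2066]}, {"hand": 0, "xyz": [-34, 8.5, 0], "delta_rot": [0, 0, -0.2066]}, {"hand": 0, "xyz": [-38, 9.5, 0], "delta_rot": [0, 0, -0.2066]}, {"hand": 0, "xyz": [-42, 10.5, 0], "delta_rot": [0, 0, -0.2066]}, {"hand": 0, "xyz": [-45, 11.2, 0], "delta_rot": [0, 0, -0.2066]}]}}

```text
clock: 15.03
position: [516.6, 163.9, 149.3]
ee_rot: [0.724, -0.69, -0.001, 0.002]
contact_force: [1.3, 0.2, -0.5]
gripper_width: 19.1
```

Run:
```python
from h import *
goto(513,212.3,150,92.7)
```

```text
xyz cm [-4.85  0.13 -0.08] rot [ 0.0036 -0.0015  0.0017] rows 1.2 t 15.0333 F [ 1.3  0.2 -0.5]
```

Call:
{"name": "apply_moves", "arguments": {"steps": [{"hand": 0, "xyz": [-3, 0.1, 0], "delta_rot": [0, 0, 0]}, {"hand": 0, "xyz": [-4.6, 0.1, 0], "delta_rot": [0, 0, 0]}, {"hand": 0, "xyz": [-4.7, 0.1, 0], "delta_rot": [0, 0, 0]}, {"hand": 0, "xyz": [-4.7, 0.1, 0], "delta_rot": [0, 0, 0]}]}}

```text
clock: 15.37
position: [514.2, 208.5, 149.7]
ee_rot: [0.724, -0.69, -0.0, 0.002]
contact_force: [-0.5, 0.2, 0.2]
gripper_width: 18.8
```

Run:
```python
from h import *
p=get_image("wrist"); cv2.imwrite("pics/w10.png",p["frame"])
p=get_image("scene"); cv2.imwrite("pics/s10.png",cv2.resize(p["frame"][80:300,300:560],None,fx=2.3,fy=2.3))
s=telemetry.read_state();print(s["position"],s["gripper_width"])
goto(513,212.3,41,92.7)
```

```text
[514.58752774 207.1622378  150.30101923] 18.78906393837219
xyz cm [-0.54  0.11 10.93] rot [ 0.0024 -0.0014 -0.0008] rows 2.6 t 15.4667 F [-0.4 -0.7 -0.2]
```

View pics/w10.png

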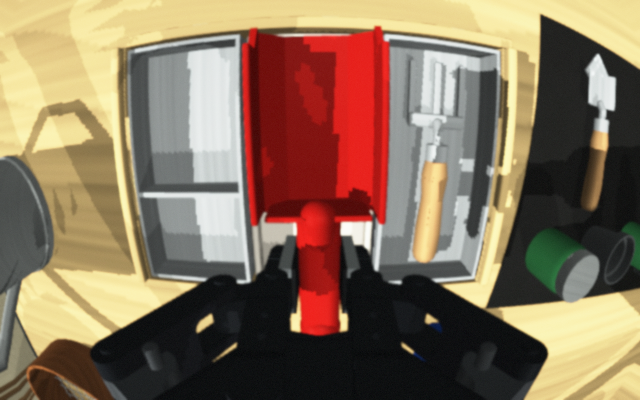

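View pics/s10.png

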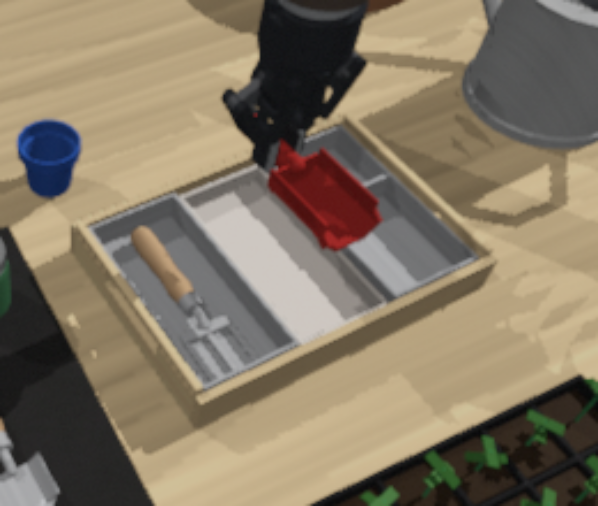

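Call:
{"name": "apply_moves", "arguments": {"steps": [{"hand": 0, "xyz": [-0.2, 0.1, 3], "delta_rot": [0, 0, 0]}, {"hand": 0, "xyz": [-0.2, 0.1, 6], "delta_rot": [0, 0, 0]}, {"hand": 0, "xyz": [-0.2, 0.1, 8], "delta_rot": [0, 0, 0]}, {"hand": 0, "xyz": [-0.2, 0.1, 9.2], "delta_rot": [0, 0, 0]}, {"hand": 0, "xyz": [-0.2, 0.1, 10], "delta_rot": [0, 0, 0]}, {"hand": 0, "xyz": [-0.2, 0.1, 10.4], "delta_rot": [0, 0, 0]}, {"hand": 0, "xyz": [-0.2, 0.1, 10.4], "delta_rot": [0, 0, 0]}, {"hand": 0, "xyz": [-0.2, 0.1, 10.4], "delta_rot": [0, 0, 0]}]}}

```text
clock: 16.13
position: [514.6, 210.1, 48.0]
ee_rot: [0.723, -0.69, 0.0, -0.001]
contact_force: [0.3, 0.1, 0.3]
gripper_width: 18.6
```

Run:
```python
from h import *
p=get_image("wrist"); cv2.imwrite("pics/w11.png",p["frame"])
s=telemetry.read_state();print(s["position"],s["gripper_width"])
goto(513,212.3,38.8,92.7)
```

```text
[514.76201315 210.4594772   48.37998795] 18.051110023899117
xyz cm [-0.19  0.17  0.96] rot [-0.0017  0.001  -0.0001] rows 0.2 t 16.1833 F [ 0.1  0.1 -0.6]
```

View pics/w11.png

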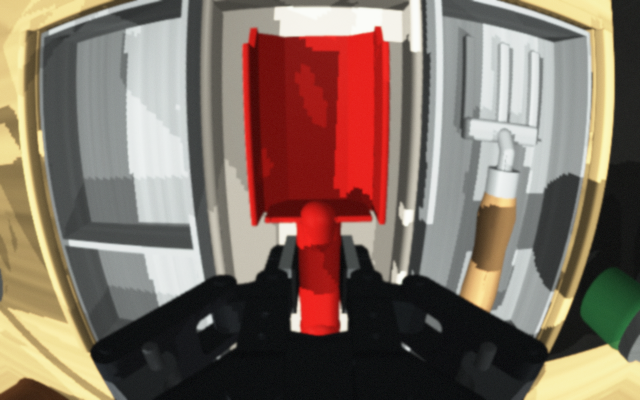

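The scoop is centred between the dish walls (x=218 and 408). Lower 9 mm and release.

Call:
{"name": "apply_moves", "arguments": {"steps": [{"hand": 0, "xyz": [0, 0.1, 0.4], "delta_rot": [0, 0, 0]}, {"hand": 0, "xyz": [0, 0.1, 0.7], "delta_rot": [0, 0, 0]}, {"hand": 0, "xyz": [0, 0.1, 0.9], "delta_rot": [0, 0, 0]}, {"hand": 0, "xyz": [0, 0.1, 0.9], "delta_rot": [0, 0, 0]}, {"hand": 0, "xyz": [0, 0.1, 0.9], "delta_rot": [0, 0, 0]}, {"hand": 0.4, "xyz": [0, 0.1, 0.9], "delta_rot": [0, 0, 0]}, {"hand": 0.4, "xyz": [0, 0.1, 0.9], "delta_rot": [0, 0, 0]}, {"hand": 0.4, "xyz": [0, 0.1, 0.9], "delta_rot": [0, 0, 0]}, {"hand": 0.4, "xyz": [0, 0.1, 0.9], "delta_rot": [0, 0, 0]}]}}

```text
clock: 16.93
position: [513.1, 210.4, 38.3]
ee_rot: [0.724, -0.69, -0.0, 0.0]
contact_force: [-0.2, 0.6, 0.2]
gripper_width: 34.3
```

Call:
{"name": "apply_moves", "arguments": {"steps": [{"hand": 0.4, "xyz": [0, 0, -2], "delta_rot": [0, 0, 0]}, {"hand": 0.4, "xyz": [0, 0, -5], "delta_rot": [0, 0, 0]}, {"hand": 0.4, "xyz": [0, 0, -9], "delta_rot": [0, 0, 0]}, {"hand": 0.4, "xyz": [0, 0, -13], "delta_rot": [0, 0, 0]}, {"hand": 0.4, "xyz": [0, 0, -16], "delta_rot": [0, 0, 0]}, {"hand": 0.4, "xyz": [0, 0, -18], "delta_rot": [0, 0, 0]}, {"hand": 0.4, "xyz": [0, 0, -18], "delta_rot": [0, 0, 0]}]}}

```text
clock: 17.52
position: [515.4, 211.6, 224.1]
ee_rot: [0.724, -0.69, 0.001, -0.005]
contact_force: [0.8, 0.1, -0.2]
gripper_width: 34.4
```

Run:
```python
from h import *
p=get_image("wrist"); cv2.imwrite("pics/w12.png",p["frame"])
s=telemetry.read_state();print(s["position"],s["gripper_width"])
goto(465,-253.5,220,92.7)
```

```text
[514.0652056  211.0407715  221.17842492] 34.27101968314797
xyz cm [46.17  7.11 -0.08] rot [-0.0051  0.0035  0.0003] rows 11.2 t 17.5667 F [-0.2 -0.5 -0.7]
```

View pics/w12.png

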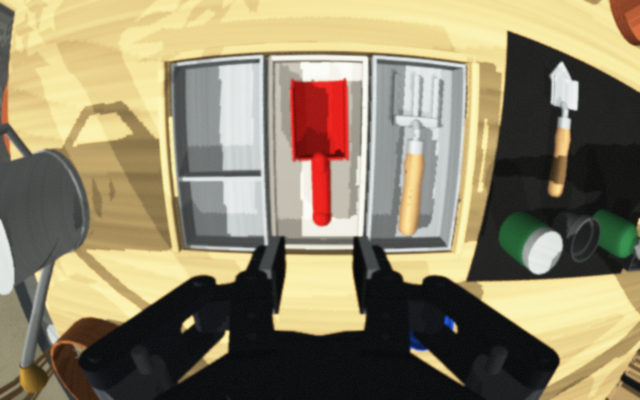

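The scoop lies flat in the dish at (320,150) and the fork is undisturbed. Now locating the bottle cap and pot rim accurately with the fixed cameras.

Run:
```python
from h import *
np.set_printoptions(precision=1,suppress=True)
for n in ("top","scene"):
    p=get_image(n); f=p["frame"]
    for l,h in (("bottle",117),("round_pot",63)):
        print(n,l,[(d["xyz"],round(d["confidence"],2)) for d in nets.pinpoint(p,l)][:2])
    # cap: bright unsaturated px near the projected bottle
    c=proj(p,[[465,-253.5,108]])[0]
    hsv=cv2.cvtColor(f,cv2.COLOR_BGR2HSV); yy,xx=np.mgrid[:400,:640]
    m=(hsv[...,2]>120)&(hsv[...,1]<60)&(np.hypot(xx-c[0],yy-c[1])<18)
    v,u=np.nonzero(m); print(n,"cap px",u.mean(),v.mean(),len(u),"expected",c,"at z108",back(p,[[u.mean(),v.mean()]],108))
    # draw overlays: cap circle z117, body circle z 69 & foot z3, pot rim z63
    t=np.linspace(0,2*np.pi,40)
    g=cv2.resize(f,None,fx=4,fy=4,interpolation=cv2.INTER_CUBIC)
    for (x,y,z,r) in ((465,-253.5,117,14.5),(465,-253.5,3,29),(461.5,-156,63,33),(461.5,-156,3,23)):
        q=proj(p,np.c_[x+r*np.cos(t),y+r*np.sin(t),0*t+z])*4+1.5
        cv2.polylines(g,[q.astype(np.int32)],True,(0,255,255),1)
    a=(proj(p,[[463,-205,50]])[0]*4).astype(int); cv2.imwrite(f"pics/{n}13.png",g[a[1]-220:a[1]+220,a[0]-260:a[0]+260])
```

```text
top bottle [([463.5, -253.9, 5.3], 0.65)]
top round_pot [([334.9, 69.8, -1.3], 0.85), ([461.7, -154.2, 2.0], 0.77)]
top cap px 437.5483870967742 196.08387096774194 155 expected [437.6 196.1] at z108 [[ 465.  -253.5  108. ]]
scene bottle [([466.1, -252.6, 5.8], 0.65)]
scene round_pot [([336.8, 66.3, -0.0], 0.79), ([460.8, -155.8, 4.4], 0.7)]
scene cap px 193.98125 213.0875 160 expected [194.9 216.9] at z108 [[ 455.4 -252.9  108. ]]
```

View pics/top13.png

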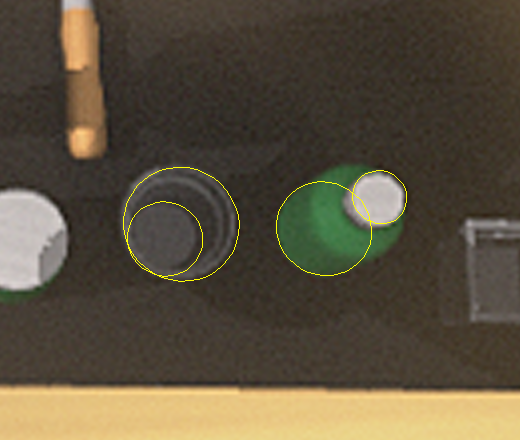

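View pics/scene13.png

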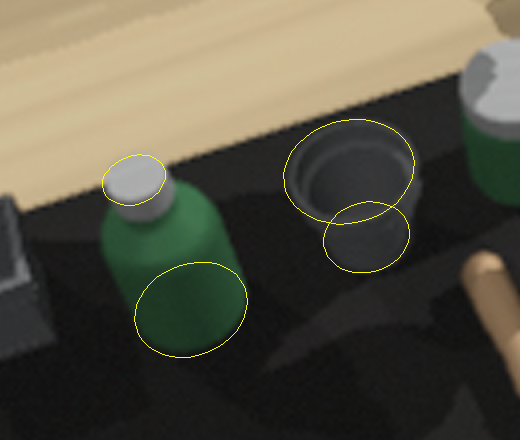

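The overlays fit both pictures: bottle (464.5,-253.5) and pot (461.5,-155), yellow circles on the cap, foot and rim. Moving over the bottle.

Call:
{"name": "apply_moves", "arguments": {"steps": [{"hand": 0.7, "xyz": [4, 0.6, 0], "delta_rot": [0, 0, 0]}, {"hand": 0.7, "xyz": [8, 1.2, 0], "delta_rot": [0, 0, 0]}, {"hand": 0.7, "xyz": [12, 1.8, 0], "delta_rot": [0, 0, 0]}, {"hand": 0.7, "xyz": [16, 2.4, 0], "delta_rot": [0, 0, 0]}, {"hand": 0.7, "xyz": [20, 3, 0], "delta_rot": [0, 0, 0]}, {"hand": 0.7, "xyz": [24, 3.6, 0], "delta_rot": [0, 0, 0]}, {"hand": 0.7, "xyz": [28, 4.3, 0], "delta_rot": [0, 0, 0]}, {"hand": 0.7, "xyz": [32, 4.9, 0], "delta_rot": [0, 0, 0]}, {"hand": 0.7, "xyz": [36, 5.5, 0], "delta_rot": [0, 0, 0]}, {"hand": 0.7, "xyz": [40, 6.1, 0], "delta_rot": [0, 0, 0]}, {"hand": 0.7, "xyz": [44, 6.8, 0], "delta_rot": [0, 0, 0]}, {"hand": 0.7, "xyz": [46, 7.1, 0], "delta_rot": [0, 0, 0]}]}}

```text
clock: 18.87
position: [462.8, -255.8, 217.4]
ee_rot: [0.723, -0.691, -0.001, 0.001]
contact_force: [0.3, -0.1, -1.5]
gripper_width: 59.7
```

Call:
{"name": "apply_moves", "arguments": {"steps": [{"hand": 0.7, "xyz": [0, 0, 0], "delta_rot": [0, 0, 0]}, {"hand": 0.7, "xyz": [0, 0, 0], "delta_rot": [0, 0, 0]}, {"hand": 0.7, "xyz": [0, 0, 0], "delta_rot": [0, 0, 0]}]}}

```text
clock: 19.12
position: [463.7, -252.2, 217.7]
ee_rot: [0.724, -0.69, -0.001, 0.0]
contact_force: [0.3, 0.5, 0.0]
gripper_width: 59.6
```

Run:
```python
from h import *
p=get_image("wrist"); cv2.imwrite("pics/w14.png",p["frame"])
s=telemetry.read_state();print(s["position"],s["gripper_width"])
goto(464.5,-253.5,170,92.7)
```

```text
[ 463.8849337  -251.76123809  217.9533273 ] 59.79102468658469
xyz cm [ 0.18 -0.06  4.8 ] rot [0.001  0.0004 0.0011] rows 1.2 t 19.1667 F [-0.3 -0.4  0.5]
```

View pics/w14.png

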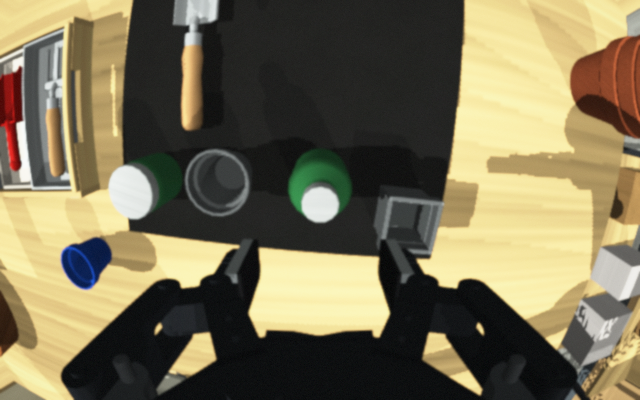

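The cap at (320,203) is laterally centred between the fingers. Descend straight to the cap.

Call:
{"name": "apply_moves", "arguments": {"steps": [{"hand": 0.7, "xyz": [0.1, 0, 2], "delta_rot": [0, 0, 0]}, {"hand": 0.7, "xyz": [0.1, 0, 4], "delta_rot": [0, 0, 0]}, {"hand": 0.7, "xyz": [0.1, 0, 6], "delta_rot": [0, 0, 0]}, {"hand": 0.7, "xyz": [0.1, 0, 8], "delta_rot": [0, 0, 0]}, {"hand": 0.7, "xyz": [0.1, 0, 9.5], "delta_rot": [0, 0, 0]}, {"hand": 0.7, "xyz": [0.1, 0, 10.2], "delta_rot": [0, 0, 0]}, {"hand": 0.7, "xyz": [0.1, 0, 10.2], "delta_rot": [0, 0, 0]}, {"hand": 0.7, "xyz": [0.1, 0, 10.2], "delta_rot": [0, 0, 0]}]}}

```text
clock: 19.83
position: [464.6, -252.9, 116.8]
ee_rot: [0.724, -0.69, 0.0, 0.0]
contact_force: [-0.4, 0.1, 0.3]
gripper_width: 59.6
```

Run:
```python
from h import *
p=get_image("wrist"); cv2.imwrite("pics/w15.png",p["frame"])
p=get_image("scene"); cv2.imwrite("pics/s15.png",cv2.resize(p["frame"][120:290,110:330],None,fx=3,fy=3))
s=telemetry.read_state();print(s["position"],s["gripper_width"])
goto(464.5,-253.5,114,92.7)
```

```text
[ 464.99567666 -253.35886928  117.6344342 ] 60.09818559550428
xyz cm [0.01 0.05 0.36] rot [-0.0023 -0.0009  0.0014] rows 0.1 t 19.9333 F [ 0.9 -0.2 -0.3]
```

View pics/w15.png

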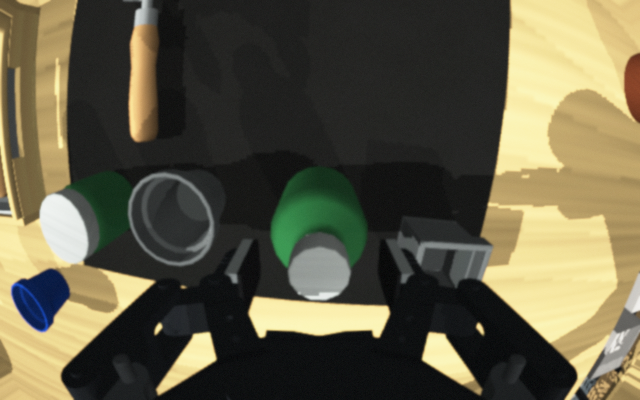

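View pics/s15.png

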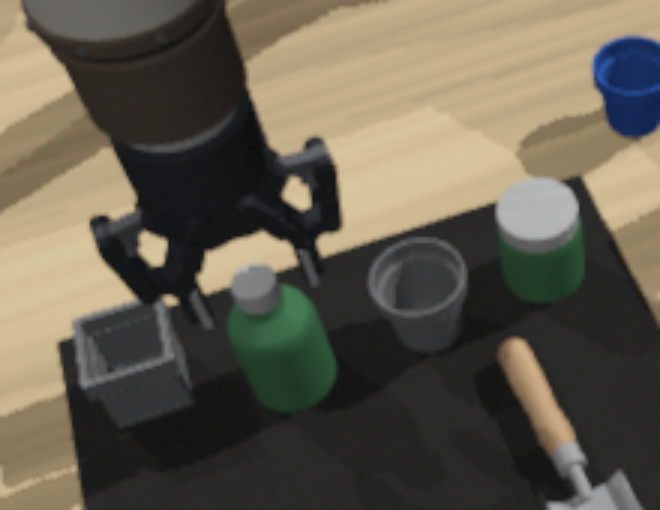

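The pads flank the cap ((320,265) in the wrist view). Down 4 mm, close, then lift slowly.

Call:
{"name": "apply_moves", "arguments": {"steps": [{"hand": 0.7, "xyz": [0, 0, 0.3], "delta_rot": [0, 0, 0]}, {"hand": 0, "xyz": [0, 0, 0.3], "delta_rot": [0, 0, 0]}, {"hand": 0, "xyz": [0, 0, 0.3], "delta_rot": [0, 0, 0]}, {"hand": 0, "xyz": [0, 0, 0.3], "delta_rot": [0, 0, 0]}, {"hand": 0, "xyz": [0, 0, 0.3], "delta_rot": [0, 0, 0]}, {"hand": 0, "xyz": [0, 0, 0.3], "delta_rot": [0, 0, 0]}, {"hand": 0, "xyz": [0, 0, 0.3], "delta_rot": [0, 0, 0]}, {"hand": 0, "xyz": [0, 0, 0.3], "delta_rot": [0, 0, 0]}]}}

```text
clock: 20.6
position: [464.4, -253.6, 114.0]
ee_rot: [0.724, -0.69, 0.0, -0.0]
contact_force: [-0.1, 1.1, 5.9]
gripper_width: 27.0
```

Run:
```python
from h import *
s=telemetry.read_state();print(s["position"],s["gripper_width"],s["contact_force"])
```

```text
[ 464.35079998 -253.63276113  113.99628483] 27.000524436694086 [-0.07033559  1.06230653  5.91244866]
```

Call:
{"name": "apply_moves", "arguments": {"steps": [{"hand": 0, "xyz": [0, 0, -0.3], "delta_rot": [0, 0, 0]}, {"hand": 0, "xyz": [0, 0, -0.8], "delta_rot": [0, 0, 0]}, {"hand": 0, "xyz": [0, 0, -1.5], "delta_rot": [0, 0, 0]}, {"hand": 0, "xyz": [0, 0, -2.0], "delta_rot": [0, 0, 0]}, {"hand": 0, "xyz": [0, 0, -2.0], "delta_rot": [0, 0, 0]}]}}

```text
clock: 21.02
position: [464.7, -253.7, 134.7]
ee_rot: [0.724, -0.69, 0.001, -0.001]
contact_force: [-0.2, -0.6, -2.5]
gripper_width: 27.0
```

Run:
```python
from h import *
p=get_image("scene"); cv2.imwrite("pics/s16.png",cv2.resize(p["frame"][120:290,110:330],None,fx=3,fy=3))
s=telemetry.read_state();print(s["position"],s["gripper_width"],s["contact_force"])
```

```text
[ 464.38127663 -253.5842436   134.12785859] 27.222271171106573 [ 0.5311019   0.02645756 -1.77334828]
```

View pics/s16.png

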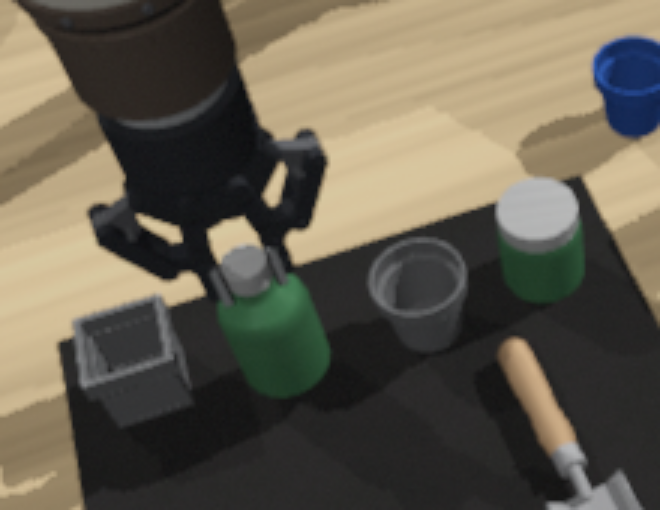

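The bottle is off the mat, upright, gripped at the cap (240,270), 1.8 N of weight. Lift on and travel.

Call:
{"name": "apply_moves", "arguments": {"steps": [{"hand": 0, "xyz": [0, 0, -1], "delta_rot": [0, 0, 0]}, {"hand": 0, "xyz": [0, 0, -3], "delta_rot": [0, 0, 0]}, {"hand": 0, "xyz": [0, 0, -5.5], "delta_rot": [0, 0, 0]}, {"hand": 0, "xyz": [0, 0, -8], "delta_rot": [0, 0, 0]}, {"hand": 0, "xyz": [0, 0, -9.5], "delta_rot": [0, 0, 0]}, {"hand": 0, "xyz": [0, 0, -10], "delta_rot": [0, 0, 0]}, {"hand": 0, "xyz": [0, 0, -10], "delta_rot": [0, 0, 0]}]}}

```text
clock: 21.65
position: [464.4, -253.6, 235.0]
ee_rot: [0.724, -0.69, 0.001, -0.001]
contact_force: [1.3, 0.1, -2.2]
gripper_width: 27.0
```

Run:
```python
from h import *
goto(474.6,314.1,230,92.7)
```

```text
xyz cm [-56.66  -3.7    0.47] rot [-0.003  -0.0007  0.0003] rows 13.6 t 21.65 F [ 1.3  0.1 -2.2]
```

Call:
{"name": "apply_moves", "arguments": {"steps": [{"hand": 0, "xyz": [-1, 0, 0], "delta_rot": [0, 0, 0]}, {"hand": 0, "xyz": [-3, -0.2, 0], "delta_rot": [0, 0, 0]}, {"hand": 0, "xyz": [-6, -0.4, 0], "delta_rot": [0, 0, 0]}, {"hand": 0, "xyz": [-9, -0.6, 0], "delta_rot": [0, 0, 0]}, {"hand": 0, "xyz": [-12, -0.8, 0], "delta_rot": [0, 0, 0]}, {"hand": 0, "xyz": [-15, -1, 0], "delta_rot": [0, 0, 0]}, {"hand": 0, "xyz": [-18, -1.2, 0], "delta_rot": [0, 0, 0]}, {"hand": 0, "xyz": [-21, -1.4, 0], "delta_rot": [0, 0, 0]}, {"hand": 0, "xyz": [-24, -1.6, 0], "delta_rot": [0, 0, 0]}, {"hand": 0, "xyz": [-27, -1.8, 0], "delta_rot": [0, 0, 0]}, {"hand": 0, "xyz": [-30, -2, 0], "delta_rot": [0, 0, 0]}, {"hand": 0, "xyz": [-33, -2.2, 0], "delta_rot": [0, 0, 0]}]}}

```text
clock: 22.65
position: [468.8, 78.6, 231.8]
ee_rot: [0.724, -0.69, -0.001, 0.002]
contact_force: [1.1, 0.2, -1.9]
gripper_width: 27.5
```

Call:
{"name": "apply_moves", "arguments": {"steps": [{"hand": 0, "xyz": [-3, -0.2, 0], "delta_rot": [0, 0, 0]}, {"hand": 0, "xyz": [-6, -0.4, 0], "delta_rot": [0, 0, 0]}, {"hand": 0, "xyz": [-9, -0.6, 0], "delta_rot": [0, 0, 0]}, {"hand": 0, "xyz": [-12, -0.8, 0], "delta_rot": [0, 0, 0]}, {"hand": 0, "xyz": [-15, -1, 0], "delta_rot": [0, 0, 0]}, {"hand": 0, "xyz": [-18, -1.2, 0], "delta_rot": [0, 0, 0]}, {"hand": 0, "xyz": [-20.5, -1.3, 0], "delta_rot": [0, 0, 0]}, {"hand": 0, "xyz": [-22.5, -1.4, 0], "delta_rot": [0, 0, 0]}, {"hand": 0, "xyz": [-23.5, -1.5, 0], "delta_rot": [0, 0, 0]}, {"hand": 0, "xyz": [-23.5, -1.5, 0], "delta_rot": [0, 0, 0]}, {"hand": 0, "xyz": [-23.5, -1.5, 0], "delta_rot": [0, 0, 0]}]}}

```text
clock: 23.57
position: [473.3, 312.2, 232.0]
ee_rot: [0.724, -0.69, -0.0, 0.002]
contact_force: [-0.1, -0.9, -2.5]
gripper_width: 27.1
```

Run:
```python
from h import *
goto(474.6,314.1,130,92.7)
for n in ("wrist","scene","top"):
    p=get_image(n); f=p["frame"].copy(); P=fproj if n=="wrist" else proj
    a=np.radians(2.7);A=np.array([np.cos(a),np.sin(a)]);B=np.array([-A[1],A[0]]);c=np.array([536.5,317])
    for x0,x1 in ((-103,-24),(-20,103)):
        q=P(p,np.array([[*(c+s*A+t*B),40] for s,t in((x0,50),(x0,-50),(x1,-50),(x1,50))]))
        cv2.polylines(f,[q.astype(np.int32)],True,(0,255,255),1)
    if n=="scene": f=cv2.resize(f[60:280,300:560],None,fx=2.5,fy=2.5)
    if n=="top": f=cv2.resize(f[100:260,130:330],None,fx=3,fy=3)
    cv2.imwrite(f"pics/{n}17.png",f)
```

```text
xyz cm [-0.21 -0.16 10.2 ] rot [ 0.0026 -0.0022  0.0008] rows 2.4 t 23.5667 F [-0.1 -0.9 -2.5]
```

View pics/wrist17.png

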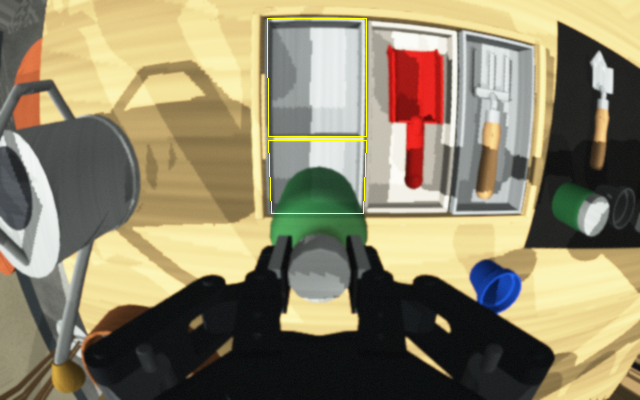

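View pics/scene17.png

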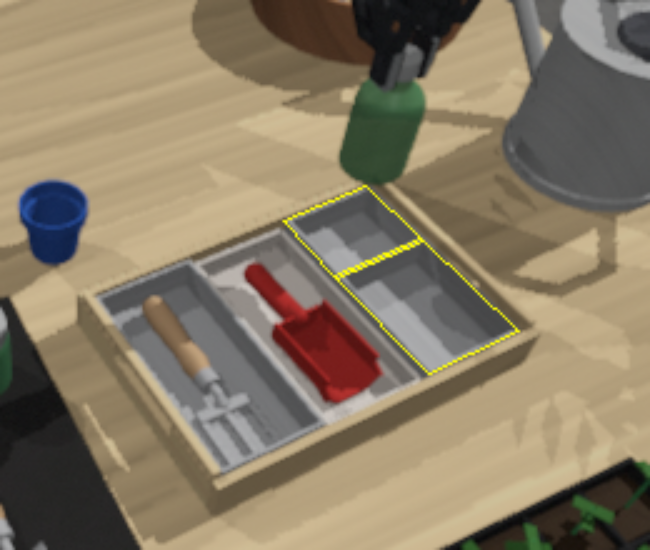

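View pics/top17.png

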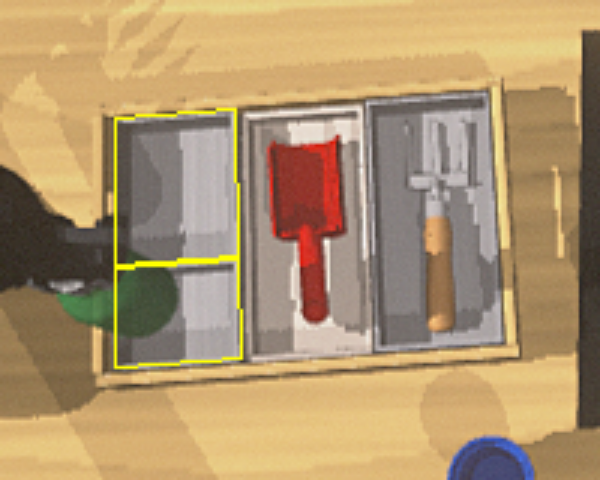

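The outlines fit, and the bottle is over the small cell in all three views. Descend to just above the rim and look again.

Call:
{"name": "apply_moves", "arguments": {"steps": [{"hand": 0, "xyz": [-0.1, 0, 1], "delta_rot": [0, 0, 0]}, {"hand": 0, "xyz": [-0.1, -0.1, 3], "delta_rot": [0, 0, 0]}, {"hand": 0, "xyz": [-0.1, -0.1, 5], "delta_rot": [0, 0, 0]}, {"hand": 0, "xyz": [-0.1, -0.1, 6], "delta_rot": [0, 0, 0]}, {"hand": 0, "xyz": [-0.1, -0.1, 6.5], "delta_rot": [0, 0, 0]}, {"hand": 0, "xyz": [-0.1, -0.1, 6.5], "delta_rot": [0, 0, 0]}]}}

```text
clock: 24.22
position: [474.8, 312.9, 167.2]
ee_rot: [0.723, -0.69, 0.0, 0.001]
contact_force: [0.4, -0.1, -2.0]
gripper_width: 27.1
```

Run:
```python
from h import *
goto(474.6,314.1,120,92.7); tp=telemetry.read_state()["position"];print(tp)
for n in ("wrist","scene"):
    p=get_image(n); f=p["frame"].copy(); P=fproj if n=="wrist" else proj
    a=np.radians(2.7);A=np.array([np.cos(a),np.sin(a)]);B=np.array([-A[1],A[0]]);c=np.array([536.5,317])
    q=P(p,np.array([[*(c+s*A+t*B),40] for s,t in((-100,47),(-100,-47),(-24,-47),(-24,47))]))
    t=np.linspace(0,6.28,40)
    q2=P(p,np.c_[tp[0]+29*np.cos(t),tp[1]+29*np.sin(t),0*t+tp[2]-111])
    s=1
    if n=="scene":
        f=cv2.resize(f[60:260,350:550],None,fx=3,fy=3); q=(q-[350,60])*3+1;q2=(q2-[350,60])*3+1
    cv2.polylines(f,[q.astype(np.int32)],True,(0,255,255),1);cv2.polylines(f,[q2.astype(np.int32)],True,(255,0,255),1)
    cv2.imwrite(f"pics/{n}18.png",f)
```

```text
xyz cm [-0.13  0.01  4.72] rot [ 0.0018 -0.0019 -0.0002] rows 1.1 t 24.2167 F [ 0.4 -0.1 -2. ]
[474.83407909 312.85506025 167.16828659]
```

View pics/wrist18.png

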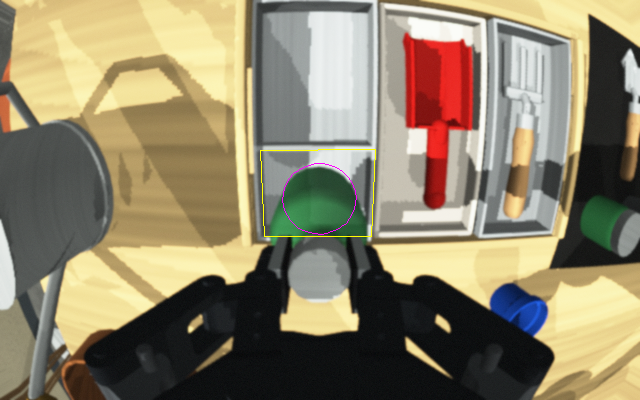

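View pics/scene18.png

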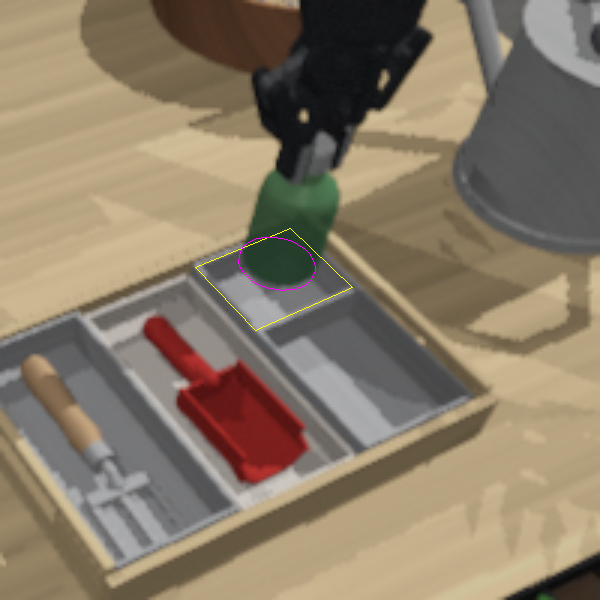

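The bottle's foot (magenta) lies inside the small cell outline with room all round; the cell is perhaps 1–2 mm farther in +x/+y. Lower slowly.

Call:
{"name": "apply_moves", "arguments": {"steps": [{"hand": 0, "xyz": [-0.2, -0.1, 0.6], "delta_rot": [0, 0, 0]}, {"hand": 0, "xyz": [-0.2, -0.2, 1.3], "delta_rot": [0, 0, 0]}, {"hand": 0, "xyz": [-0.2, -0.2, 2], "delta_rot": [0, 0, 0]}, {"hand": 0, "xyz": [-0.2, -0.2, 2.7], "delta_rot": [0, 0, 0]}, {"hand": 0, "xyz": [-0.2, -0.2, 3.3], "delta_rot": [0, 0, 0]}, {"hand": 0, "xyz": [-0.2, -0.2, 3.8], "delta_rot": [0, 0, 0]}, {"hand": 0, "xyz": [-0.2, -0.2, 4.1], "delta_rot": [0, 0, 0]}, {"hand": 0, "xyz": [-0.2, -0.2, 4.2], "delta_rot": [0, 0, 0]}, {"hand": 0, "xyz": [-0.2, -0.2, 4.2], "delta_rot": [0, 0, 0]}, {"hand": 0, "xyz": [-0.2, -0.2, 4.2], "delta_rot": [0, 0, 0]}]}}

```text
clock: 25.15
position: [477.2, 315.9, 126.6]
ee_rot: [0.724, -0.69, 0.0, -0.0]
contact_force: [0.7, 0.7, -1.5]
gripper_width: 27.1
```

Run:
```python
from h import *
goto(474.6,314.1,120,92.7); tp=telemetry.read_state()["position"];print(tp)
for n in ("wrist","scene"):
    p=get_image(n); f=p["frame"].copy()
    if n=="scene":
        f=cv2.resize(f[60:260,350:550],None,fx=3,fy=3)
    cv2.imwrite(f"pics/{n}19.png",f)
```

```text
xyz cm [0.17 0.27 0.66] rot [-0.0004  0.0003  0.0004] rows 0.2 t 25.15 F [ 0.7  0.7 -1.5]
[477.20581791 315.92191781 126.61914878]
```

View pics/wrist19.png

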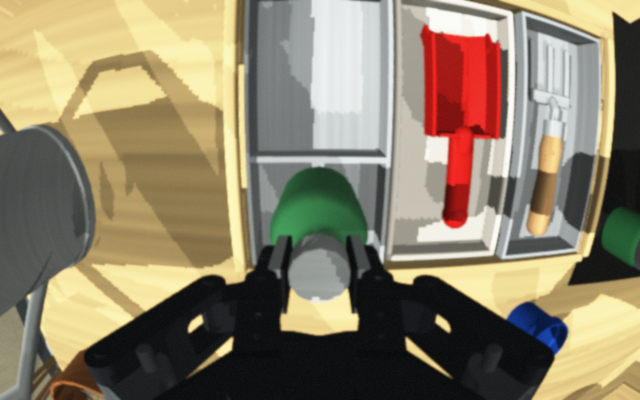

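View pics/scene19.png

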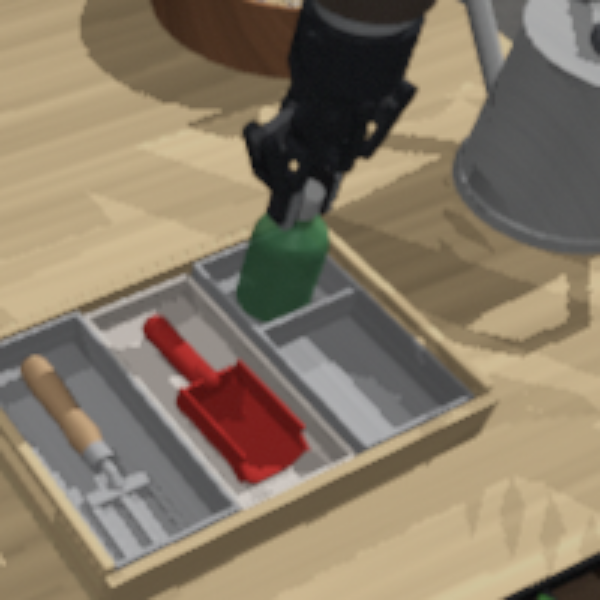

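Inside the cell on all sides. Final 6 mm in small steps until the force shows contact.

Call:
{"name": "apply_moves", "arguments": {"steps": [{"hand": 0, "xyz": [0.1, 0.1, 0.1], "delta_rot": [0, 0, 0]}, {"hand": 0, "xyz": [0.1, 0.1, 0.2], "delta_rot": [0, 0, 0]}, {"hand": 0, "xyz": [0.1, 0.1, 0.3], "delta_rot": [0, 0, 0]}, {"hand": 0, "xyz": [0.1, 0.1, 0.4], "delta_rot": [0, 0, 0]}, {"hand": 0, "xyz": [0.1, 0.1, 0.45], "delta_rot": [0, 0, 0]}, {"hand": 0, "xyz": [0.1, 0.1, 0.45], "delta_rot": [0, 0, 0]}, {"hand": 0, "xyz": [0.1, 0.1, 0.45], "delta_rot": [0, 0, 0]}]}}

```text
clock: 25.83
position: [476.1, 314.7, 121.9]
ee_rot: [0.724, -0.69, 0.0, 0.0]
contact_force: [-0.5, 0.0, -2.5]
gripper_width: 27.2
```

Call:
{"name": "apply_moves", "arguments": {"steps": [{"hand": 0, "xyz": [0, 0, 0.05], "delta_rot": [0, 0, 0]}, {"hand": 0, "xyz": [0, 0, 0.1], "delta_rot": [0, 0, 0]}, {"hand": 0, "xyz": [0, 0, 0.15], "delta_rot": [0, 0, 0]}, {"hand": 0, "xyz": [0, 0, 0.15], "delta_rot": [0, 0, 0]}, {"hand": 0, "xyz": [0, 0, 0.15], "delta_rot": [0, 0, 0]}]}}

```text
clock: 26.25
position: [476.1, 314.7, 120.4]
ee_rot: [0.724, -0.69, 0.0, 0.0]
contact_force: [0.6, 0.2, -2.2]
gripper_width: 27.1
```

Call:
{"name": "apply_moves", "arguments": {"steps": [{"hand": 0, "xyz": [0, 0, 0.05], "delta_rot": [0, 0, 0]}, {"hand": 0, "xyz": [0, 0, 0.05], "delta_rot": [0, 0, 0]}, {"hand": 0, "xyz": [0, 0, 0.08], "delta_rot": [0, 0, 0]}, {"hand": 0, "xyz": [0, 0, 0.08], "delta_rot": [0, 0, 0]}]}}

```text
clock: 26.58
position: [476.3, 314.8, 120.1]
ee_rot: [0.724, -0.69, 0.0, -0.0]
contact_force: [-1.1, 0.7, 0.5]
gripper_width: 26.8
```

Force went from −2.2 to +0.5 N: the bottle stands on the floor. Release and rise.

Call:
{"name": "apply_moves", "arguments": {"steps": [{"hand": 0.4, "xyz": [0, 0, 0], "delta_rot": [0, 0, 0]}, {"hand": 0.5, "xyz": [0, 0, 0], "delta_rot": [0, 0, 0]}, {"hand": 0.6, "xyz": [0, 0, 0], "delta_rot": [0, 0, 0]}, {"hand": 0.65, "xyz": [0, 0, 0], "delta_rot": [0, 0, 0]}, {"hand": 0.65, "xyz": [0, 0, 0], "delta_rot": [0, 0, 0]}, {"hand": 0.65, "xyz": [0, 0, -1], "delta_rot": [0, 0, 0]}, {"hand": 0.65, "xyz": [0, 0, -3], "delta_rot": [0, 0, 0]}, {"hand": 0.65, "xyz": [0, 0, -6], "delta_rot": [0, 0, 0]}, {"hand": 0.65, "xyz": [0, 0, -9], "delta_rot": [0, 0, 0]}, {"hand": 0.65, "xyz": [0, 0, -11], "delta_rot": [0, 0, 0]}, {"hand": 0.65, "xyz": [0, 0, -11], "delta_rot": [0, 0, 0]}]}}

```text
clock: 27.5
position: [478.3, 316.4, 236.1]
ee_rot: [0.724, -0.69, 0.001, -0.006]
contact_force: [0.4, 0.2, 1.3]
gripper_width: 55.4
```

Run:
```python
from h import *
p=get_image("wrist");cv2.imwrite(f"pics/wrist20.png",p["frame"])
p=get_image("scene");cv2.imwrite(f"pics/scene20.png",cv2.resize(p["frame"][60:260,350:550],None,fx=3,fy=3))
goto(461.5,-155,230,2.7)
print(telemetry.read_state()["joints"])
```

```text
xyz cm [46.87  3.69 -0.  ] rot [-3.2000e-03  4.0000e-04 -1.5707e+00] rows 11.3 t 27.6 F [-0.8  0.5 -0.8]
[ 8.67892107e-01  3.08860939e-01 -1.63416127e-01 -3.05496001e-04
 -1.09562187e+00  7.50302289e-01]
```

View pics/wrist20.png

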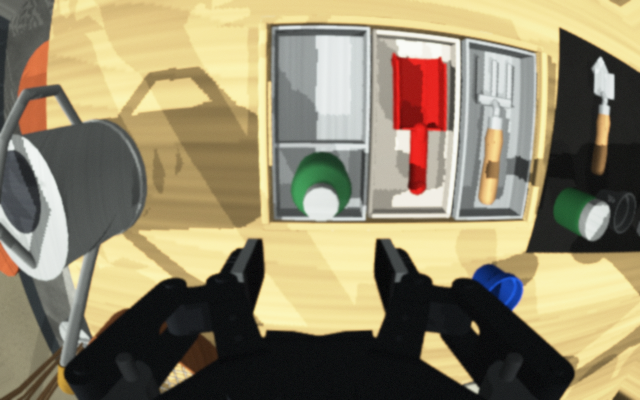

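View pics/scene20.png

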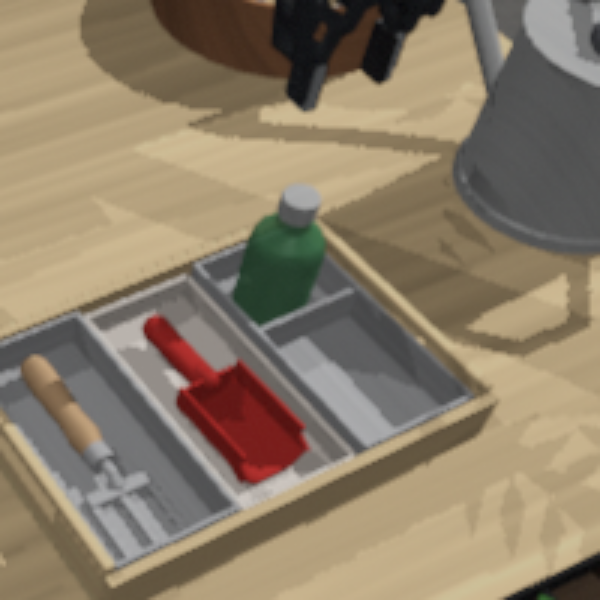

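The bottle stands upright in the small cell (cap (320,203)). Now the pot, with the jaws turned along x (turn the way that keeps the last joint in range).

Call:
{"name": "apply_moves", "arguments": {"steps": [{"hand": 1, "xyz": [3, 0.3, 0], "delta_rot": [0, 0, 0.1]}, {"hand": 1, "xyz": [7, 0.6, 0], "delta_rot": [0, 0, 0.22]}, {"hand": 1, "xyz": [11, 0.9, 0], "delta_rot": [0, 0, 0.34]}, {"hand": 1, "xyz": [15, 1.2, 0], "delta_rot": [0, 0, 0.46]}, {"hand": 1, "xyz": [19, 1.5, 0], "delta_rot": [0, 0, 0.58]}, {"hand": 1, "xyz": [23, 1.8, 0], "delta_rot": [0, 0, 0.7]}, {"hand": 1, "xyz": [27, 2.1, 0], "delta_rot": [0, 0, 0.82]}, {"hand": 1, "xyz": [31, 2.4, 0], "delta_rot": [0, 0, 0.94]}, {"hand": 1, "xyz": [35, 2.7, 0], "delta_rot": [0, 0, 1.06]}, {"hand": 1, "xyz": [39, 3, 0], "delta_rot": [0, 0, 1.18]}, {"hand": 1, "xyz": [43, 3.4, 0], "delta_rot": [0, 0, 1.3]}, {"hand": 1, "xyz": [46.8, 3.7, 0], "delta_rot": [0, 0, 1.42]}]}}

```text
clock: 28.6
position: [459.9, -156.4, 228.7]
ee_rot: [-0.096, 0.995, 0.0, -0.001]
contact_force: [0.0, 0.7, 0.1]
gripper_width: 85.7
```

Run:
```python
from h import *
goto(461.5,-155,200,2.7)
```

```text
xyz cm [-0.19  0.11  2.86] rot [ 0.0006 -0.0024  0.1449] rows 0.7 t 28.6 F [0.  0.7 0.1]
```

Call:
{"name": "apply_moves", "arguments": {"steps": [{"hand": 1, "xyz": [-0.1, 0.1, 1.5], "delta_rot": [0, 0, 0.12]}, {"hand": 1, "xyz": [-0.1, 0.1, 3], "delta_rot": [0, 0, 0.145]}, {"hand": 1, "xyz": [-0.1, 0.1, 3], "delta_rot": [0, 0, 0.145]}, {"hand": 1, "xyz": [-0.1, 0.1, 3], "delta_rot": [0, 0, 0.145]}]}}

```text
clock: 28.93
position: [461.1, -153.5, 198.4]
ee_rot: [-0.027, 1.0, 0.0, -0.002]
contact_force: [-0.4, -0.6, 0.6]
gripper_width: 85.5
```

Run:
```python
from h import *
p=get_image("wrist");f=p["frame"].copy()
t=np.linspace(0,6.28,40)
cv2.polylines(f,[fproj(p,np.c_[461.5+33*np.cos(t),-155+33*np.sin(t),0*t+63]).astype(np.int32)],True,(0,255,255),1)
cv2.imwrite(f"pics/wrist21.png",f)
d=nets.pinpoint(p,"round_pot"); print([(x["xyz"],x["confidence"]) for x in d])
goto(461.5,-155,62,2.7);print(telemetry.read_state()["position"])
```

```text
[([466.7, -155.9, 2.3], 0.88), ([343.0, 68.1, -0.1], 0.44)]
xyz cm [ 0.1  -0.18 13.8 ] rot [-0.0004  0.0001  0.0078] rows 3.3 t 29.0333 F [ 0.1 -0.5  0.6]
[ 462.40162306 -153.0736419   199.96160531]
```

View pics/wrist21.png

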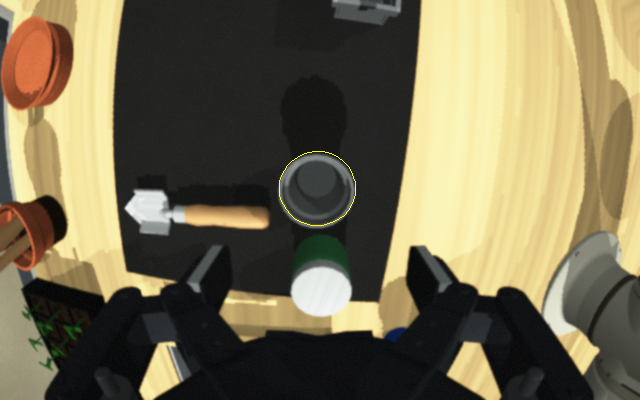

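The yellow rim prediction sits exactly on the grey pot (317,188). Descend around the rim.

Call:
{"name": "apply_moves", "arguments": {"steps": [{"hand": 1, "xyz": [0, -0.1, 3], "delta_rot": [0, 0, 0]}, {"hand": 1, "xyz": [0, -0.1, 6], "delta_rot": [0, 0, 0]}, {"hand": 1, "xyz": [0, -0.1, 9], "delta_rot": [0, 0, 0]}, {"hand": 1, "xyz": [0, -0.1, 11], "delta_rot": [0, 0, 0]}, {"hand": 1, "xyz": [0, -0.1, 12], "delta_rot": [0, 0, 0]}, {"hand": 1, "xyz": [0, -0.1, 12], "delta_rot": [0, 0, 0]}, {"hand": 1, "xyz": [0, -0.1, 12], "delta_rot": [0, 0, 0]}]}}

```text
clock: 29.62
position: [462.8, -153.9, 80.1]
ee_rot: [-0.028, 1.0, -0.0, 0.0]
contact_force: [0.0, 0.2, 0.1]
gripper_width: 85.6
```

Run:
```python
from h import *
p=get_image("wrist");cv2.imwrite(f"pics/wrist22.png",p["frame"])
p=get_image("scene"); cv2.imwrite("pics/s22.png",cv2.resize(p["frame"][120:290,110:330],None,fx=3,fy=3))
goto(461.5,-155,62,2.7);print(telemetry.read_state()["position"])
```

```text
xyz cm [ 0.2  -0.08  1.9 ] rot [-0.0004  0.003   0.0074] rows 0.5 t 29.7167 F [0.5 0.1 0.5]
[ 463.44257624 -154.06801424   81.00995399]
```

View pics/wrist22.png

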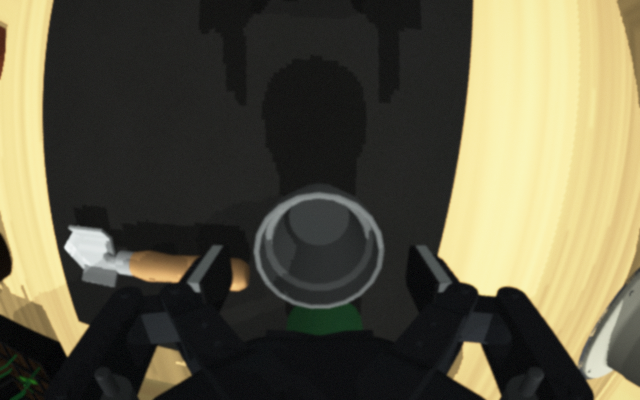

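View pics/s22.png

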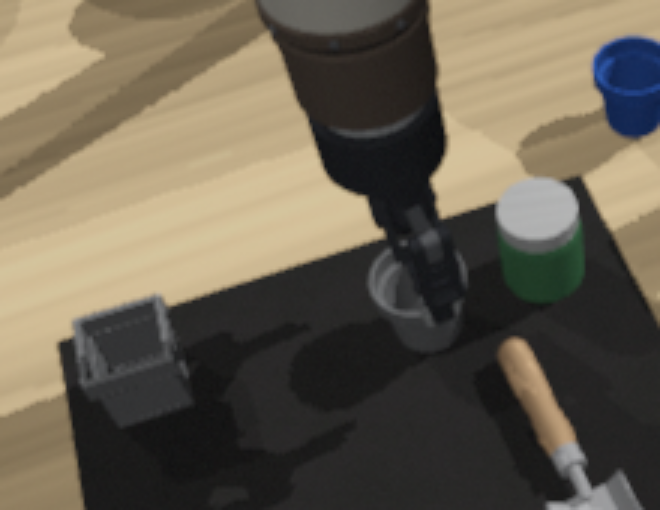

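The rim (319,250) is centred between the pads. Down 19 mm and close.

Call:
{"name": "apply_moves", "arguments": {"steps": [{"hand": 1, "xyz": [0, -0.1, 1], "delta_rot": [0, 0, 0]}, {"hand": 1, "xyz": [0, -0.1, 1.7], "delta_rot": [0, 0, 0]}, {"hand": 1, "xyz": [0, -0.1, 1.8], "delta_rot": [0, 0, 0]}, {"hand": 1, "xyz": [0, -0.1, 1.8], "delta_rot": [0, 0, 0]}, {"hand": 0.6, "xyz": [0, -0.1, 1.8], "delta_rot": [0, 0, 0]}, {"hand": 0.6, "xyz": [0, -0.1, 1.8], "delta_rot": [0, 0, 0]}, {"hand": 0.6, "xyz": [0, -0.1, 1.8], "delta_rot": [0, 0, 0]}, {"hand": 0.5, "xyz": [0, -0.1, 1.8], "delta_rot": [0, 0, 0]}, {"hand": 0.5, "xyz": [0, -0.1, 1.8], "delta_rot": [0, 0, 0]}, {"hand": 0.5, "xyz": [0, -0.1, 1.8], "delta_rot": [0, 0, 0]}]}}

```text
clock: 30.55
position: [462.7, -155.5, 63.0]
ee_rot: [-0.027, 1.0, -0.0, 0.001]
contact_force: [-1.9, 0.0, 7.3]
gripper_width: 62.0
```

Call:
{"name": "apply_moves", "arguments": {"steps": [{"hand": 0.5, "xyz": [0, 0, -0.5], "delta_rot": [0, 0, 0]}, {"hand": 0.5, "xyz": [0, 0, -1.5], "delta_rot": [0, 0, 0]}, {"hand": 0.5, "xyz": [0, 0, -3], "delta_rot": [0, 0, 0]}, {"hand": 0.5, "xyz": [0, 0, -3], "delta_rot": [0, 0, 0]}]}}

```text
clock: 30.88
position: [464.0, -155.5, 94.2]
ee_rot: [-0.027, 1.0, -0.0, 0.003]
contact_force: [-0.7, -0.6, -1.8]
gripper_width: 61.7
```

Run:
```python
from h import *
p=get_image("wrist");cv2.imwrite(f"pics/wrist23.png",p["frame"])
p=get_image("scene"); cv2.imwrite("pics/s23.png",cv2.resize(p["frame"][120:290,110:330],None,fx=3,fy=3))
goto(461.5,-155,62,2.7);s=telemetry.read_state();print(s["position"],s["gripper_width"])
```

```text
xyz cm [0.1  0.03 3.01] rot [0.0001 0.0017 0.0059] rows 0.7 t 30.9833 F [-0.2 -0.   0.9]
[ 462.4794414  -155.27782585   92.08314618] 62.041603472872616
```

View pics/wrist23.png

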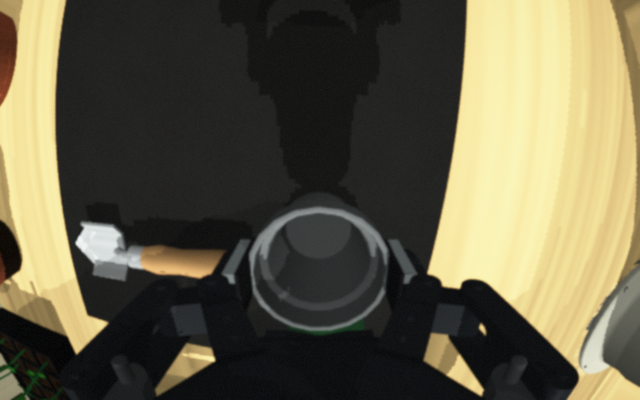

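View pics/s23.png

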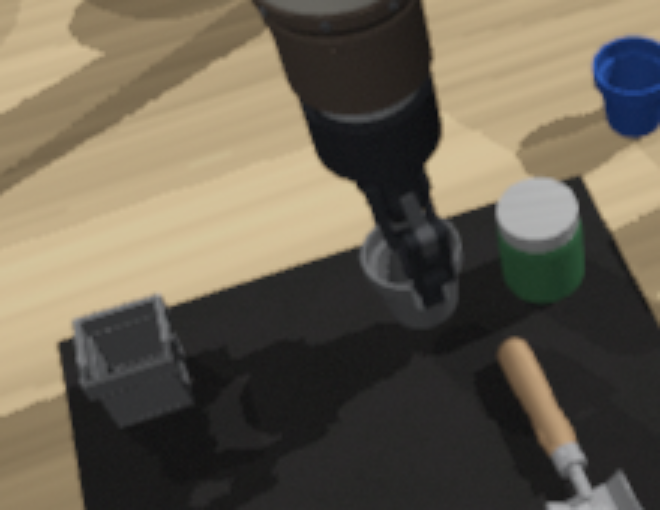

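The pot is lifted, held at the rim and level (rim (319,265)). Raise and carry to the large cell.

Call:
{"name": "apply_moves", "arguments": {"steps": [{"hand": 0.5, "xyz": [0, 0, -2], "delta_rot": [0, 0, 0]}, {"hand": 0.5, "xyz": [0, 0, -5], "delta_rot": [0, 0, 0]}, {"hand": 0.5, "xyz": [0, 0, -8], "delta_rot": [0, 0, 0]}, {"hand": 0.5, "xyz": [0, 0, -11], "delta_rot": [0, 0, 0]}, {"hand": 0.5, "xyz": [0, 0, -12], "delta_rot": [0, 0, 0]}, {"hand": 0.5, "xyz": [0, 0, -12], "delta_rot": [0, 0, 0]}]}}

```text
clock: 31.48
position: [463.6, -155.4, 214.0]
ee_rot: [-0.027, 1.0, -0.0, 0.003]
contact_force: [0.3, 0.2, -0.4]
gripper_width: 62.0
```

Run:
```python
from h import *
goto(580.5,320,210,2.7)
```

```text
xyz cm [-14.21  46.85   0.45] rot [-0.0006  0.0057  0.0064] rows 11.7 t 31.4833 F [ 0.3  0.2 -0.4]
```

Call:
{"name": "apply_moves", "arguments": {"steps": [{"hand": 0.5, "xyz": [-0.6, 2, 0], "delta_rot": [0, 0, 0]}, {"hand": 0.5, "xyz": [-1.5, 5, 0], "delta_rot": [0, 0, 0]}, {"hand": 0.5, "xyz": [-2.7, 9, 0], "delta_rot": [0, 0, 0]}, {"hand": 0.5, "xyz": [-3.9, 13, 0], "delta_rot": [0, 0, 0]}, {"hand": 0.5, "xyz": [-5.2, 17, 0], "delta_rot": [0, 0, 0]}, {"hand": 0.5, "xyz": [-6.4, 21, 0], "delta_rot": [0, 0, 0]}, {"hand": 0.5, "xyz": [-7.6, 25, 0], "delta_rot": [0, 0, 0]}, {"hand": 0.5, "xyz": [-8.8, 29, 0], "delta_rot": [0, 0, 0]}, {"hand": 0.5, "xyz": [-10, 33, 0], "delta_rot": [0, 0, 0]}, {"hand": 0.5, "xyz": [-11.2, 37, 0], "delta_rot": [0, 0, 0]}, {"hand": 0.5, "xyz": [-12.5, 41, 0], "delta_rot": [0, 0, 0]}, {"hand": 0.5, "xyz": [-13.4, 44, 0], "delta_rot": [0, 0, 0]}]}}

```text
clock: 32.48
position: [572.1, 293.7, 208.4]
ee_rot: [-0.027, 1.0, -0.001, -0.002]
contact_force: [0.5, -0.4, -0.1]
gripper_width: 61.9
```

Call:
{"name": "apply_moves", "arguments": {"steps": [{"hand": 0.5, "xyz": [-0.6, 2, 0], "delta_rot": [0, 0, 0]}, {"hand": 0.5, "xyz": [-0.8, 2.8, 0], "delta_rot": [0, 0, 0]}, {"hand": 0.5, "xyz": [-0.8, 2.8, 0], "delta_rot": [0, 0, 0]}, {"hand": 0.5, "xyz": [-0.8, 2.8, 0], "delta_rot": [0, 0, 0]}]}}

```text
clock: 32.82
position: [578.3, 318.8, 209.5]
ee_rot: [-0.027, 1.0, -0.001, -0.002]
contact_force: [0.3, -0.5, -0.5]
gripper_width: 61.8
```

Run:
```python
from h import *
goto(580.5,320,115,2.7)
for n in ("wrist","scene"):
    p=get_image(n); f=p["frame"]
    if n=="scene": f=cv2.resize(f[60:260,350:550],None,fx=3,fy=3)
    cv2.imwrite(f"pics/{n}24.png",f)
```

```text
xyz cm [-0.26  0.13  9.45] rot [-0.0022 -0.0033  0.006 ] rows 2.3 t 32.8167 F [ 0.3 -0.5 -0.5]
```

View pics/wrist24.png

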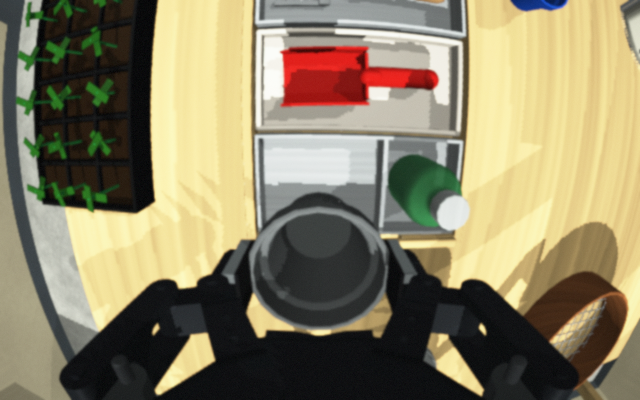

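View pics/scene24.png

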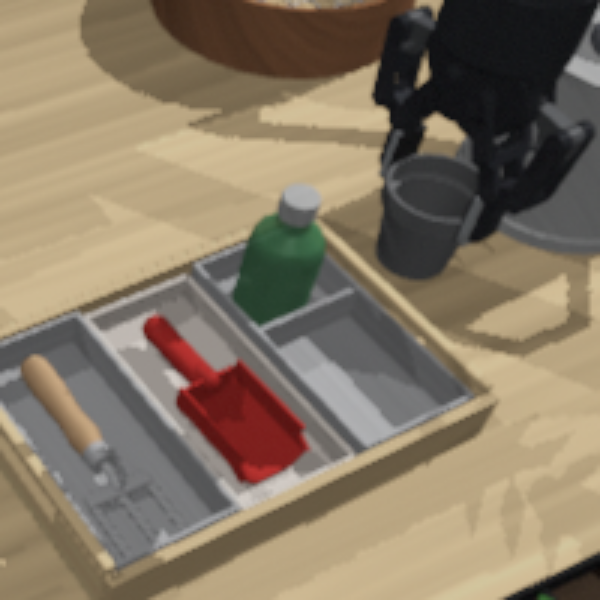

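The pot (318,265) is in line with the large cell (x 258–378); the gripper keeps clear of the bottle. Descend to just above the rim.

Call:
{"name": "apply_moves", "arguments": {"steps": [{"hand": 0.5, "xyz": [-0.1, 0.1, 2], "delta_rot": [0, 0, 0]}, {"hand": 0.5, "xyz": [-0.1, 0.1, 5], "delta_rot": [0, 0, 0]}, {"hand": 0.5, "xyz": [-0.1, 0.1, 7.5], "delta_rot": [0, 0, 0]}, {"hand": 0.5, "xyz": [-0.1, 0.1, 9], "delta_rot": [0, 0, 0]}, {"hand": 0.5, "xyz": [-0.1, 0.1, 9.5], "delta_rot": [0, 0, 0]}, {"hand": 0.5, "xyz": [-0.1, 0.1, 9.5], "delta_rot": [0, 0, 0]}]}}

```text
clock: 33.42
position: [579.5, 318.9, 115.5]
ee_rot: [-0.026, 1.0, -0.001, -0.001]
contact_force: [0.3, -0.6, -0.2]
gripper_width: 62.1
```

Run:
```python
from h import *
goto(580.5,320,69,2.7)
for n in ("wrist","scene"):
    p=get_image(n); f=p["frame"]
    if n=="scene": f=cv2.resize(f[60:260,350:550],None,fx=3,fy=3)
    cv2.imwrite(f"pics/{n}25.png",f)
```

```text
xyz cm [-0.12  0.12  4.65] rot [-0.0019 -0.0024  0.0047] rows 1.1 t 33.4167 F [ 0.3 -0.6 -0.2]
```

View pics/wrist25.png

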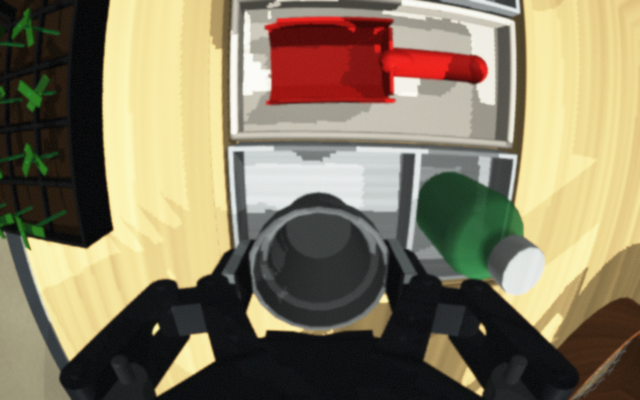

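View pics/scene25.png

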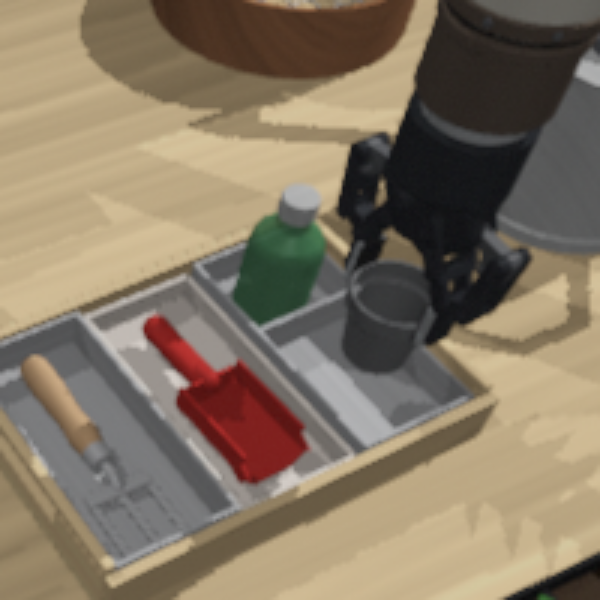

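Call:
{"name": "apply_moves", "arguments": {"steps": [{"hand": 0.5, "xyz": [-0.2, 0.1, 1], "delta_rot": [0, 0, 0]}, {"hand": 0.5, "xyz": [-0.2, 0.1, 2], "delta_rot": [0, 0, 0]}, {"hand": 0.5, "xyz": [-0.2, 0.1, 3], "delta_rot": [0, 0, 0]}, {"hand": 0.5, "xyz": [-0.2, 0.1, 3.7], "delta_rot": [0, 0, 0]}, {"hand": 0.5, "xyz": [-0.2, 0.1, 4.2], "delta_rot": [0, 0, 0]}, {"hand": 0.5, "xyz": [-0.2, 0.1, 4.4], "delta_rot": [0, 0, 0]}, {"hand": 0.5, "xyz": [-0.2, 0.1, 4.4], "delta_rot": [0, 0, 0]}, {"hand": 0.5, "xyz": [-0.2, 0.1, 4.4], "delta_rot": [0, 0, 0]}]}}

```text
clock: 34.18
position: [582.2, 321.8, 72.7]
ee_rot: [-0.027, 1.0, -0.0, 0.0]
contact_force: [0.5, 0.5, 0.5]
gripper_width: 62.0
```

Call:
{"name": "apply_moves", "arguments": {"steps": [{"hand": 0.5, "xyz": [0, 0, 0.1], "delta_rot": [0, 0, 0]}, {"hand": 0.5, "xyz": [0, 0, 0.15], "delta_rot": [0, 0, 0]}, {"hand": 0.5, "xyz": [0, 0, 0.15], "delta_rot": [0, 0, 0]}]}}

```text
clock: 34.43
position: [582.1, 321.8, 71.4]
ee_rot: [-0.027, 1.0, 0.0, 0.0]
contact_force: [-0.2, 1.5, -0.1]
gripper_width: 62.1
```

Run:
```python
from h import *
goto(580.5,320,69,2.7)
for n in ("scene",):
    p=get_image(n); f=p["frame"]
    if n=="scene": f=cv2.resize(f[60:260,350:550],None,fx=3,fy=3)
    cv2.imwrite(f"pics/{n}26.png",f)
```

```text
xyz cm [ 0.17 -0.17  0.24] rot [0.0003 0.0004 0.006 ] rows 0.1 t 34.4333 F [-0.2  1.5 -0.1]
```

View pics/scene26.png

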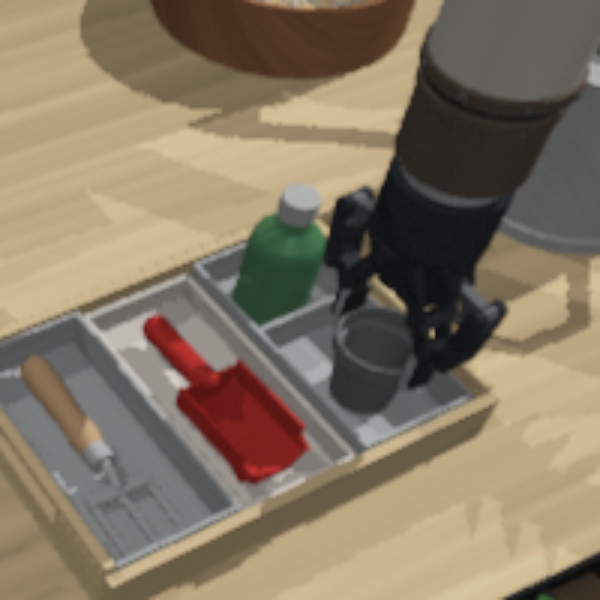

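Call:
{"name": "apply_moves", "arguments": {"steps": [{"hand": 0.5, "xyz": [0, 0, 0.1], "delta_rot": [0, 0, 0]}, {"hand": 0.5, "xyz": [0, 0, 0.2], "delta_rot": [0, 0, 0]}, {"hand": 0.5, "xyz": [0, 0, 0.25], "delta_rot": [0, 0, 0]}, {"hand": 0.5, "xyz": [0, 0, 0.25], "delta_rot": [0, 0, 0]}]}}

```text
clock: 34.82
position: [582.1, 321.8, 69.1]
ee_rot: [-0.027, 1.0, 0.0, 0.0]
contact_force: [0.1, -0.4, 3.3]
gripper_width: 61.9
```

Contact (3.3 N). Open and rise straight.

Call:
{"name": "apply_moves", "arguments": {"steps": [{"hand": 0.8, "xyz": [0, 0, 0], "delta_rot": [0, 0, 0]}, {"hand": 0.92, "xyz": [0, 0, 0], "delta_rot": [0, 0, 0]}, {"hand": 0.92, "xyz": [0, 0, 0], "delta_rot": [0, 0, 0]}, {"hand": 0.92, "xyz": [0, 0, 0], "delta_rot": [0, 0, 0]}, {"hand": 0.92, "xyz": [0, 0, -1], "delta_rot": [0, 0, 0]}, {"hand": 0.92, "xyz": [0, 0, -3], "delta_rot": [0, 0, 0]}, {"hand": 0.92, "xyz": [0, 0, -6], "delta_rot": [0, 0, 0]}, {"hand": 0.92, "xyz": [0, 0, -10], "delta_rot": [0, 0, 0]}, {"hand": 0.92, "xyz": [0, 0, -14], "delta_rot": [0, 0, 0]}, {"hand": 0.92, "xyz": [0, 0, -18], "delta_rot": [0, 0, 0]}, {"hand": 0.92, "xyz": [0, 0, -18], "delta_rot": [0, 0, 0]}, {"hand": 0.92, "xyz": [0, 0, -18], "delta_rot": [0, 0, 0]}]}}

```text
clock: 35.82
position: [583.0, 322.5, 253.3]
ee_rot: [-0.027, 1.0, 0.003, 0.003]
contact_force: [0.4, 0.1, -0.6]
gripper_width: 78.6
```

Run:
```python
from h import *
np.set_printoptions(precision=1,suppress=True)
for n in ("wrist","scene","top"):
    p=get_image(n); cv2.imwrite(f"pics/{n}27.png",p["frame"])
    for l in "fork scoop bottle round_pot trowel square_pot jar".split():
        print(n,l,[(d["xyz"],round(d["confidence"],2)) for d in nets.pinpoint(p,l)][:2])
```

```text
wrist fork []
wrist scoop [([545.0, 210.8, 9.2], 0.57)]
wrist bottle [([475.9, 315.5, 9.7], 0.91)]
wrist round_pot [([584.4, 324.7, 9.9], 0.92)]
wrist trowel [([544.6, 212.3, 11.4], 0.47)]
wrist square_pot []
wrist jar []
scene fork [([550.6, 111.5, 8.8], 0.77), ([581.9, 320.1, 11.2], 0.31)]
scene scoop [([542.5, 211.4, 7.6], 0.85)]
scene bottle [([481.1, 316.5, 8.6], 0.81)]
scene round_pot [([582.6, 322.8, 11.3], 0.74), ([339.6, 67.4, -2.3], 0.64)]
scene trowel [([599.4, -105.7, 2.6], 0.81)]
scene square_pot [([423.6, -342.6, 4.6], 0.68), ([543.6, 214.1, 7.3], 0.44)]
scene jar [([451.5, -64.8, 3.4], 0.78), ([583.2, 322.2, 10.9], 0.6)]
top fork [([543.2, 111.5, 11.1], 0.75)]
top scoop [([543.1, 209.7, 8.2], 0.67)]
top bottle [([475.4, 314.8, 8.9], 0.9)]
top round_pot [([580.0, 323.2, 9.6], 0.87), ([335.3, 70.5, -0.7], 0.77)]
top trowel [([599.2, -109.9, 4.2], 0.98)]
top square_pot [([426.3, -343.8, 2.3], 0.82)]
top jar [([455.4, -63.5, 2.5], 0.93), ([538.2, 314.1, 7.3], 0.24)]
```

View pics/wrist27.png

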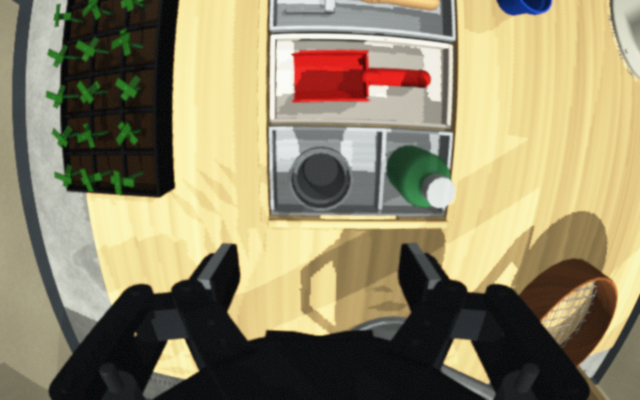

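View pics/scene27.png

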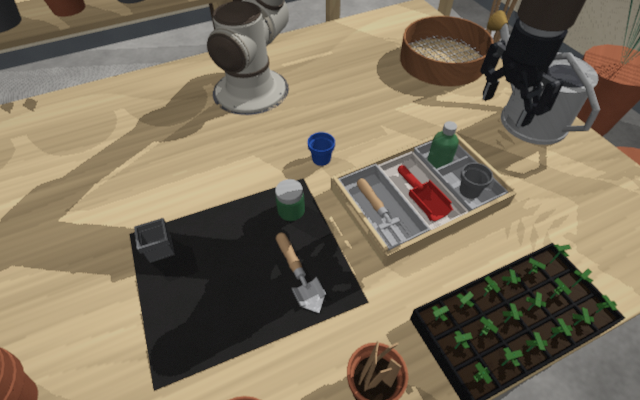

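The wrist view shows the pot upright in the large cell (321,175) and the bottle upright in the small cell (425,175). The scene view shows the fork (380,205) and scoop (425,190) flat in place, with the trowel, square pot and jar where they were. The arm is clear, so I hand in.

```bash
python3 -c "
from bench import workorder; print(workorder.job_done())"
```

```text
the job is handed in; nothing more can be done
None
```

The caddy is packed in the order you listed, and I handed the job in at about 37 s of the 120 s allowed.

- **Fork:** it lies flat and lengthwise in the undivided bin.
- **Scoop:** it lies flat and lengthwise in the white dish.
- **Bottle:** it stands upright in the small cell. I held it by the cap and lowered it in small steps. I opened the fingers only once the force changed from −2.2 to +0.5 N, which showed it was standing on the floor.
- **Round grey pot:** it stands upright in the large cell.

**Last checks:**
- The cameras and networks place all four things inside their compartments, at floor height.
- The trowel, square pot and jar are within the networks' few-mm error of where they stood. The blue pot was not touched.
- The arm ended about 180 mm above where it released the pot, touching nothing. The largest force at the points I read was about 7 N.

**What disagreed:** in the last wrist picture the fork was not reported and "trowel" was reported with low confidence (0.47) where the scoop lies. The scene camera put the bottle about 5 mm farther in +x than the other two. All three still put it inside its cell. The networks also gave a few low-confidence wrong names for things in the caddy, which the pictures did not bear out.

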